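# Weigh in the wheel nuts and put the scoop trays away

### The arm

A 7-joint arm with a two-finger parallel gripper is mounted at the origin on the work surface. World frame = base frame: x ahead of the robot, y to its left, z up, the work surface at z = 0. Lengths are in m, angles in rad, forces in N, time in s.
With the tool pointing down it reaches from about 0.425 to 0.875 m from the base axis. Payload 4.7 kg.
Tool frame: the origin (TCP) lies on the centre line of the jaws, within the pads' length; the fingertips stand 22 mm ahead of it and the grasp point (between the pads) lies 3 mm ahead of it (ctrl.tcp_to_tips is the z of the fingertips in the tool frame, in m); z points along the fingers, y is the direction in which the jaws open and shut (so a half turn about z gives the same grasp; the last joint's range is limited). The gripper opens to 87 mm and grips with 3 to 60 N. Pads are 19 mm wide; open, the fingers measure 117 mm over their backs; the gripper's body (75 mm by 190 mm) begins 51 mm behind the grasp point.
Start: joints at [-1.145, 0.321, -0.07, 1.45, 0.023, 1.371, -0.057], TCP at [0.26, 0.596, 0.245] pointing down, gripper open.
Joint ranges: [-2.86, 2.86], [-0.3, 2.09], [-1.38, 1.24], [0.06, 2.45], [-1.56, 4.7], [0.09, 2.05], [-2.69, 2.69]. Speed limits (rad/s): [2.57, 2.57, 3.14, 3.14, 3.14, 3.14, 3.14].

### API

Orientations are given as a rotation vector (axis times angle).
In Python, from bench import ctrl, cams gives the robot as it stands.
- The arm moves only by the tool move_arm, never from a script. Its argument "deltas" is a list of rows, each an object with "linear": the shift along the tool's x, y, z as a fraction of full scale, a list of three; "turn": the turn, a rotation vector about the tool's x, y, z as a fraction of full scale, a list of three; "claw": the closure, from 0 (fully open) to 1 (shut). In form: [{"linear": [tx, ty, tz], "turn": [wx, wy, wz], "claw": claw}, ...]. A call has 1 to 20 rows; each row shifts and turns the commanded pose from where the row before left it, along the tool's axes as they then stand; what a row does not reach is not made up. Full scale, the value 1, is 0.03 m for a shift and 4 degrees for a turn. A row lasts 1/12 s, in which the tool goes at most 41.7 mm and 7.16 degrees, less where a joint would pass 70% of its speed; a pose out of reach is approached as far as the arm can. A call with a number of a shift or a turn outside -1 to 1 is refused whole. A call with a gripper value outside its range is refused whole. The fingers move at their own pace and stop on an object; "grip_force" is the grip in N (left out, the last holds). Time passes only in rows, so rows that do not move let the fingers close. It gives the time, the measured TCP pose, the force and the opening at its end, in the units of the state.
- ctrl.get_state(): the state, without advancing time (a new reading comes with each control period).
- cams.get_image(name): name is "side" or "top"; returns a dict with "image" (384x512x3 uint8, red, green, blue), "K" (3x3 intrinsics, pixels), "world_from_camera" (4x4, takes a point from camera to world coordinates). Camera axes: x right, y down, z forward; pixel columns grow to the right and rows downward; lengths in m; the calibration is good to about 2 mm. A picture is of the moment at which its call begins. There is no depth.
- ctrl.close_job(): hands the job in, once; it reports no verdict.
The state is a dict: "time": time; "joint_positions": joint angles; "qd": joint speeds; "joint_torque": joint torques, N m; "position": TCP position; "tool_rot": TCP orientation; "ft_force": force on the tool from outside, world axes, zero at the start; "torque": the same for the moment, N m; "grip_width": opening from 0.0 (shut) to 1.0 (fully open).
Only numpy, scipy, OpenCV 4.12 (cv2) and the standard library are available. Lean on these libraries where they do the work, as an engineer would, in place of code of your own. Each camera call takes 0.05 s, during which the arm holds its last target. There are 200 camera calls.

### The job

Weigh in the wheel nuts: tip both scoop trays of nuts into the hanging scale pan and add every loose nut lying on the bench, until the pan comes down and rests on its stop by the weight of the nuts alone. Then have both empty trays standing upright side by side in the bay and push the bay's gate fully shut, so that it catches. All nuts must end up in the pan, and the spray can and the carton are to be left where they stand.

Things in the scene. Friction and masses are not known exactly. Their poses are not given: they have to be found in the camera images.
- nut1_mid (a point): Steel hexagonal wheel nut, 26 mm across the flats (30 mm across the corners), 30 mm long, 90 g. Point: its centre; z along its bore, x square to one of the flats. Starts standing in tray1.
- nut2_mid (a point): Steel hexagonal wheel nut, 26 mm across the flats (30 mm across the corners), 30 mm long, 90 g. Point: its centre; z along its bore, x square to one of the flats. Starts standing in tray1.
- nut3_mid (a point): Steel hexagonal wheel nut, 26 mm across the flats (30 mm across the corners), 30 mm long, 90 g. Point: its centre; z along its bore, x square to one of the flats. Starts standing in tray1.
- nut4_mid (a point): Steel hexagonal wheel nut, 26 mm across the flats (30 mm across the corners), 30 mm long, 90 g. Point: its centre; z along its bore, x square to one of the flats. Starts standing in tray2.
- nut5_mid (a point): Steel hexagonal wheel nut, 26 mm across the flats (30 mm across the corners), 30 mm long, 90 g. Point: its centre; z along its bore, x square to one of the flats. Starts standing in tray2.
- nut6_mid (a point): Steel hexagonal wheel nut, 26 mm across the flats (30 mm across the corners), 30 mm long, 90 g. Point: its centre; z along its bore, x square to one of the flats. Starts standing in tray2.
- nut7_mid (a point): Steel hexagonal wheel nut, 26 mm across the flats (30 mm across the corners), 30 mm long, 90 g. Point: its centre; z along its bore, x square to one of the flats. Starts standing loose on the bench; may be absent. May be knocked aside during the run.
- nut8_mid (a point): Steel hexagonal wheel nut, 26 mm across the flats (30 mm across the corners), 30 mm long, 90 g. Point: its centre; z along its bore, x square to one of the flats. Starts standing loose on the bench; may be absent. May be knocked aside during the run.
- nut9_mid (a point): Steel hexagonal wheel nut, 26 mm across the flats (30 mm across the corners), 30 mm long, 90 g. Point: its centre; z along its bore, x square to one of the flats. Starts standing loose on the bench; may be absent. May be knocked aside during the run.
- nut10_mid (a point): Steel hexagonal wheel nut, 26 mm across the flats (30 mm across the corners), 30 mm long, 90 g. Point: its centre; z along its bore, x square to one of the flats. Starts standing loose on the bench; may be absent. May be knocked aside during the run.
- tray1_grip (a point): Steel scoop tray 110 (x) x 80 (y) mm, floor 4, walls to 36 mm high, no wall or lip at its -x front. Over it a bail: black bar along y, 16 wide (x), 14 high, 80 long, on an upright at each end. Point: bar centre, 85 mm above the underside, mid-length; z up, +x to the rear wall. 250 g. Starts on the bench, three nuts in it, front facing the robot. Nuts slide out with its front tipped 45 degrees or more down.
- tray2_grip (a point): Steel scoop tray 110 (x) x 80 (y) mm, floor 4, walls to 36 mm high, no wall or lip at its -x front. Over it a bail: black bar along y, 16 wide (x), 14 high, 80 long, on an upright at each end. Point: bar centre, 85 mm above the underside, mid-length; z up, +x to the rear wall. 250 g. Starts on the bench, three nuts in it, front facing the robot. Nuts slide out with its front tipped 45 degrees or more down.
- pan_in (a point): Square steel pan of the spring scale, open above. Point: centre of its inner floor, axes square to the walls, z up. Inside 170 x 170 mm, walls 3 mm thick, 42 mm high. It hangs before a column 50 mm wide, 0.24 m tall, near face 122 mm from the pan's centre along the pan's +x; carriage, spring and its housing (0.24 m high) stand 88 to 122 mm from the centre on that side.
- pan (a joint): How far the pan has sunk, m: 0 empty (inner floor 48 mm above the bench), 0.025 resting on the rubber stop below it. It starts to sink at 1.6 N of load and reaches the stop at about 6.1 N, which is about seven nuts.
- bay: Plywood bay for the trays, open above. Origin: centre of its underside; x away from the gate towards the back wall, y along the gate. Floor 5 mm thick, inside 150 mm (x) by 220 mm (y), walls 8 mm thick, up to 65 mm above the bench. Room for both trays side by side, front towards the gate.
- gate (a joint): Angle of the bay's aluminium front gate, rad: 0 shut and seated behind its sprung ball catch, positive open (its free edge swung out to the bay's -x). Stands open at the start. Within about 0.06 rad of shut it must be pushed over the catch with about 3 to 10 N; short of it, a weak spring may swing it open again.
- gate_hinge (a point): On the gate's hinge line (upright), half-way up the gate, at the bay's +y end. The gate is 216 mm long, 8 mm thick, 60 mm high, from 7 to 67 mm above the bench; axes turn with the gate: -y along the gate to its free edge, -x its outer face.
- gate_edge (a point): Point on the gate's outer face to push at, 180 mm from the hinge and 52 mm above the bench; axes as of the gate: its -x points out of the outer face.
- spray: Bystander: grey can, 60 mm across and 120 mm tall, standing on the bench; origin at the centre of its underside.
- carton: Bystander: cardboard carton 90 by 130 by 80 mm; origin at the centre of its underside.

How it is judged:
On the way, in this order (a step that is already met when the one before it is completed fails the run):
1. The pan rests on its stop by the nuts' weight alone, touched by neither robot nor tray (value of joint pan above 0.023 m and contact force between each of the arm, the fingers, tray1, tray2 and pan below 0.3 N), for 0.5 s.
2. Then the gate is shut on its catch, with both trays upright in the bay (x of tray1_grip in the frame of bay between -0.03 and 0.03 m and y of tray1_grip in the frame of bay between -0.08 and 0.08 m and z of tray1_grip in the frame of bay between 0.08 and 0.1 m and angle between each of tray1_grip, tray2_grip's own z axis and vertical below 0.1 rad and linear speed of each of tray1, tray2 below 0.05 m/s and x of tray2_grip in the frame of bay between -0.03 and 0.03 m and y of tray2_grip in the frame of bay between -0.08 and 0.08 m and z of tray2_grip in the frame of bay between 0.08 and 0.1 m and value of joint gate below 0.03 rad), for 0.2 s.
At the end, for the whole second after the job is handed in: Every nut lies at rest in the pan (centre within 85 mm of the pan centre along each side, at most 60 mm above its floor), the pan is on its stop (23 of 25 mm or more), both trays stand upright (0.1 rad) on the floor of the bay, and its gate is shut on the catch (under 0.03 rad) (all of step 1 and all of step 2 and x of nut1_mid in the frame of pan_in between -0.085 and 0.085 m and y of nut1_mid in the frame of pan_in between -0.085 and 0.085 m and z of nut1_mid in the frame of pan_in between 0 and 0.06 m and linear speed of each of nut1, nut2, nut3, nut4, nut5, nut6, nut7, nut8, nut9, nut10 below 0.05 m/s and x of nut2_mid in the frame of pan_in between -0.085 and 0.085 m and y of nut2_mid in the frame of pan_in between -0.085 and 0.085 m and z of nut2_mid in the frame of pan_in between 0 and 0.06 m and x of nut3_mid in the frame of pan_in between -0.085 and 0.085 m and y of nut3_mid in the frame of pan_in between -0.085 and 0.085 m and z of nut3_mid in the frame of pan_in between 0 and 0.06 m and x of nut4_mid in the frame of pan_in between -0.085 and 0.085 m and y of nut4_mid in the frame of pan_in between -0.085 and 0.085 m and z of nut4_mid in the frame of pan_in between 0 and 0.06 m and x of nut5_mid in the frame of pan_in between -0.085 and 0.085 m and y of nut5_mid in the frame of pan_in between -0.085 and 0.085 m and z of nut5_mid in the frame of pan_in between 0 and 0.06 m and x of nut6_mid in the frame of pan_in between -0.085 and 0.085 m and y of nut6_mid in the frame of pan_in between -0.085 and 0.085 m and z of nut6_mid in the frame of pan_in between 0 and 0.06 m and x of nut7_mid in the frame of pan_in between -0.085 and 0.085 m and y of nut7_mid in the frame of pan_in between -0.085 and 0.085 m and z of nut7_mid in the frame of pan_in between 0 and 0.06 m and x of nut8_mid in the frame of pan_in between -0.085 and 0.085 m and y of nut8_mid in the frame of pan_in between -0.085 and 0.085 m and z of nut8_mid in the frame of pan_in between 0 and 0.06 m and x of nut9_mid in the frame of pan_in between -0.085 and 0.085 m and y of nut9_mid in the frame of pan_in between -0.085 and 0.085 m and z of nut9_mid in the frame of pan_in between 0 and 0.06 m and x of nut10_mid in the frame of pan_in between -0.085 and 0.085 m and y of nut10_mid in the frame of pan_in between -0.085 and 0.085 m and z of nut10_mid in the frame of pan_in between 0 and 0.06 m and velocity of joint gate between -0.05 and 0.05 rad/s); the robot touches nothing.
It fails at once if the spray is pushed more than 30 mm or tipped over (distance of spray from where it was at the start of the episode above 0.03 m or angle between spray's own z axis and vertical above 0.5 rad).
It fails at once if the carton is pushed more than 30 mm or tipped over (distance of carton from where it was at the start of the episode above 0.03 m or angle between carton's own z axis and vertical above 0.5 rad).
Of nut7, nut8, nut9, nut10 only 2 to 4 are there at a start; the rules pass over those that are not, and their reading is None.
At some moment in a run one of nut7, nut8, nut9, nut10 may be knocked a few centimetres aside while the robot is not near it.
It also fails if it takes over 210 s, if anything falls off the work surface, if the arm or the gripper's body presses on something with over 40 N, if the wrist force passes 120 N, or if a joint passes its speed limit or range.

## Working session

There is one attempt and no reset: what is moved stays moved. The work goes in short steps, Python scripts to look and compute and a tool call to move; the robot and the scene stay as the last step left them, time stands still between calls to the robot, and variables do not carry over. Pictures are saved under pics/ and viewed, about 12 in all and at most 16, crops included, and the job is handed in when it is done.

Besides the shell and the picture viewer there is one more tool, called after ">>>" as name(argument=value, ...) on one line, values as JSON. move_arm: Moves the arm, as the interface text tells. Shift numbers are shares of 0.03 m and turn numbers shares of 4 degrees, none past 1 either way. Its arguments: {"type":"object","properties":{"deltas":{"type":"array"},"grip_force":{"type":"number"}},"required":["deltas"]}

```bash
ls; mkdir -p pics
python3 - <<'E'
from bench import ctrl,cams
import cv2
s=ctrl.get_state(); print(s)
for n in("top","side"):
    d=cams.get_image(n); cv2.imwrite(f"pics/{n}0.png",cv2.resize(d["image"][:,:,::-1],(800,600),interpolation=cv2.INTER_CUBIC)); cv2.imwrite(f"pics/raw_{n}0.png",d["image"][:,:,::-1]);print(n,d["K"],d["world_from_camera"])
E
```

```text
pics
{'time': 0.0, 'joint_positions': array([-1.14486892,  0.32181874, -0.07007552,  1.45168025,  0.02260929,
        1.37078269, -0.0568885 ]), 'qd': array([-0.00028659,  0.00069117, -0.00060276, -0.00078383, -0.00061081,
       -0.00074716, -0.0007847 ]), 'joint_torque': array([-7.27482784e-04, -4.91286421e+01, -4.04052073e-01, -3.12535679e+01,
       -6.38427003e-02,  4.36849322e-02,  1.75573859e-04]), 'position': array([0.2600328 , 0.59516419, 0.24346153]), 'tool_rot': array([-6.42223285e-01, -3.07496052e+00,  2.95504841e-03]), 'ft_force': array([-0.59798763,  0.47945645,  0.22170513]), 'torque': array([-0.015344  ,  0.00446164, -0.00795835]), 'grip_width': 1.0006161372703406}
top [[355.6169042    0.         253.06555291]
 [  0.         355.6169042  191.75686218]
 [  0.           0.           1.        ]] [[-0.02261857 -0.98629045  0.16346115  0.41803685]
 [-0.9997015   0.02382386  0.00541676  0.03901797]
 [-0.00923677 -0.16328984 -0.9865349   0.97043712]
 [ 0.          0.          0.          1.        ]]
side [[489.0679445    0.         247.72847497]
 [  0.         489.0679445  194.77445931]
 [  0.           0.           1.        ]] [[-0.94780804 -0.18560317  0.25925158  0.17740101]
 [-0.3187744   0.53493507 -0.78244959  1.27263332]
 [ 0.00654236 -0.82425478 -0.56618129  0.9800712 ]
 [ 0.          0.          0.          1.        ]]
```

View pics/top0.png

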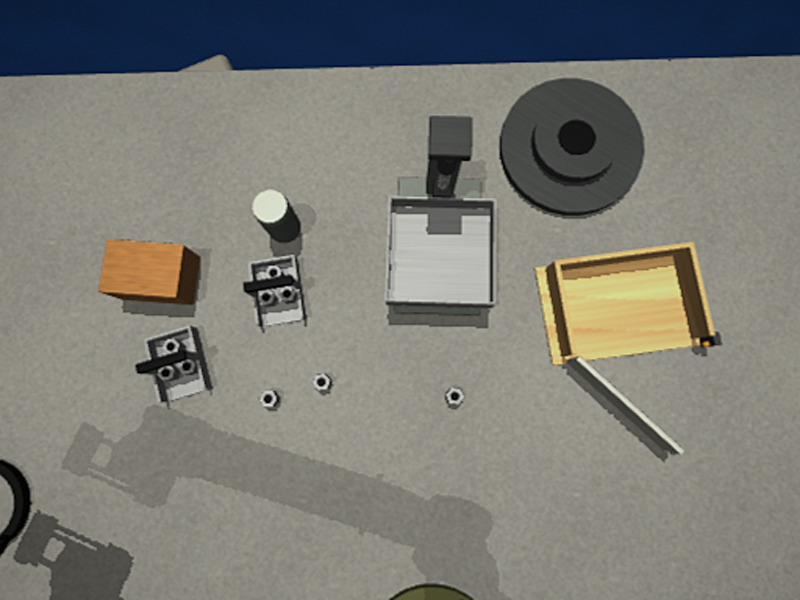

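View pics/side0.png

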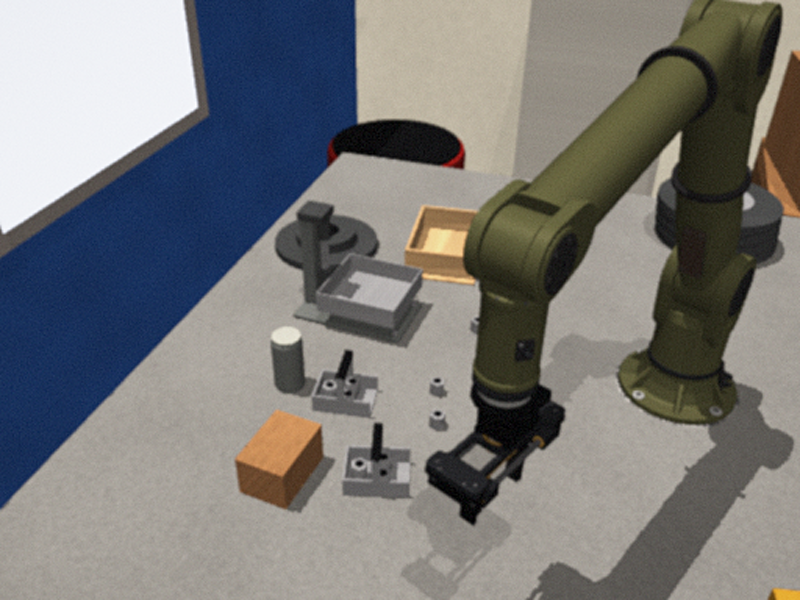

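```bash
cat > h.py <<'E'
import numpy as np, cv2, sys
from bench import ctrl,cams
from scipy.spatial.transform import Rotation as R
KT=dict(top=np.array([[355.6169042,0,253.06555291],[0,355.6169042,191.75686218],[0,0,1]]),side=np.array([[489.0679445,0,247.72847497],[0,489.0679445,194.77445931],[0,0,1]]))
TW=dict(top=np.array([[-0.02261857,-0.98629045,0.16346115,0.41803685],[-0.9997015,0.02382386,0.00541676,0.03901797],[-0.00923677,-0.16328984,-0.9865349,0.97043712],[0,0,0,1]]),
side=np.array([[-0.94780804,-0.18560317,0.25925158,0.17740101],[-0.3187744,0.53493507,-0.78244959,1.27263332],[0.00654236,-0.82425478,-0.56618129,0.9800712],[0,0,0,1]]))
def ray(c,uv):
    d=TW[c][:3,:3]@np.linalg.solve(KT[c],[uv[0],uv[1],1]); return TW[c][:3,3],d/np.linalg.norm(d)
def atz(c,uv,z):
    o,d=ray(c,uv); return o+d*(z-o[2])/d[2]
def tri(a,b):
    (o,d),(p,e)=ray('top',a),ray('side',b)
    t=np.linalg.lstsq(np.c_[d,-e],p-o,rcond=None)[0]; A=o+d*t[0];B=p+e*t[1]; return (A+B)/2,np.linalg.norm(A-B)
def proj(c,P):
    q=np.linalg.inv(TW[c])@np.r_[P,1]; u=KT[c]@q[:3]; return u[:2]/u[2]
def crop(im,x0,y0,w,h,s,fn):
    c=cv2.resize(im[y0:y0+h,x0:x0+w],None,fx=s,fy=s,interpolation=cv2.INTER_CUBIC)
    st=10 if s>=4 else 20
    for x in range((x0//st+1)*st,x0+w,st):
        X=int((x-x0)*s); cv2.line(c,(X,0),(X,6),(0,0,255),1); cv2.putText(c,str(x),(X-10,16),0,.35,(0,0,255),1)
    for y in range((y0//st+1)*st,y0+h,st):
        Y=int((y-y0)*s); cv2.line(c,(0,Y),(6,Y),(0,0,255),1); cv2.putText(c,str(y),(8,Y+4),0,.35,(0,0,255),1)
    cv2.imwrite(fn,c)
def snap(n):
    return cams.get_image(n)["image"][:,:,::-1].copy()
E
python3 - <<'E'
from h import *
t=cv2.imread('pics/raw_top0.png');s=cv2.imread('pics/raw_side0.png')
crop(t,80,150,160,115,5,'pics/c1.png')
crop(t,240,110,230,190,3.1,'pics/c2.png')
crop(s,190,195,120,125,4.7,'pics/c3.png')
E
```

```text
(no output)
```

View pics/c1.png

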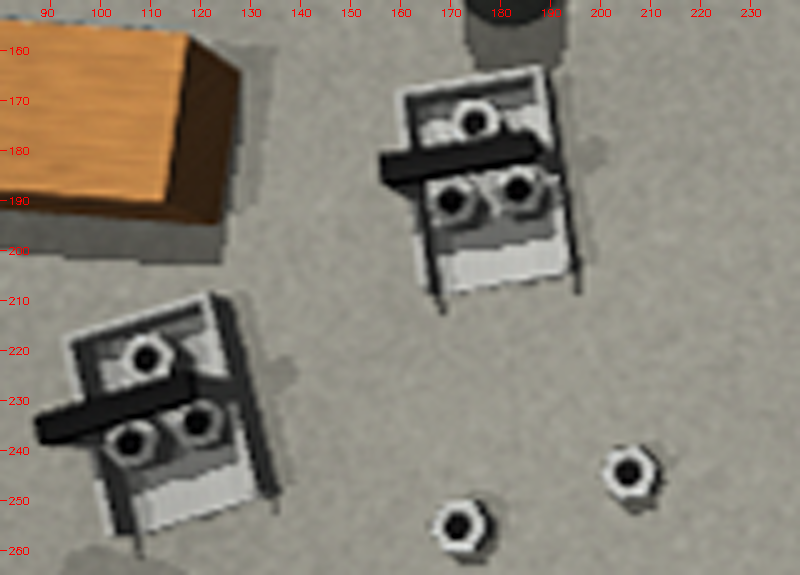

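View pics/c2.png

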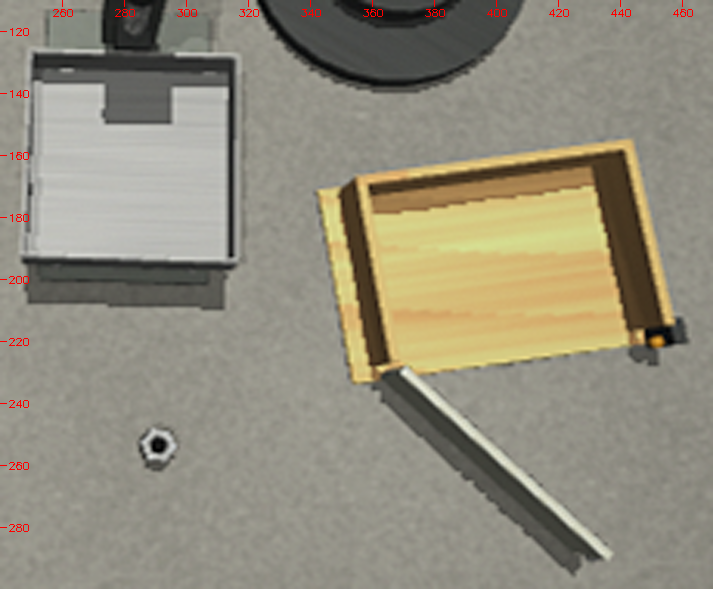

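View pics/c3.png

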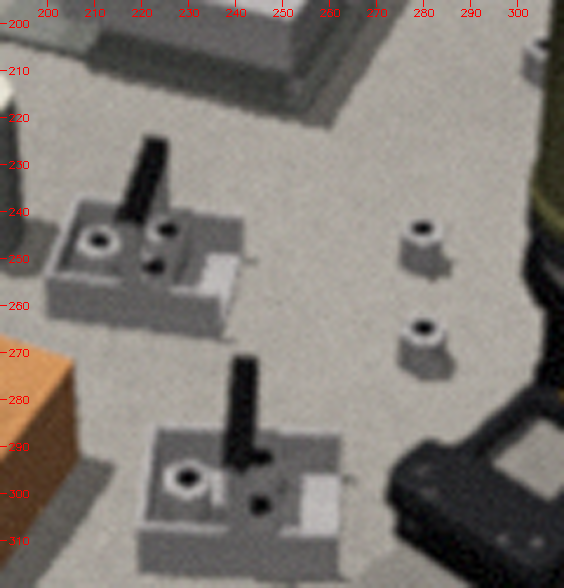

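Run:
```python
from h import *
np.set_printoptions(precision=4,suppress=True)
print('barB',tri((172.5,181.5),(220.5,233)),'barA',tri((103,230.5),(240.5,283)))
for n,l,r in(('B',(156,183.5),(189,179)),('A',(87,235),(119,226))):
    a,b=atz('top',l,.092),atz('top',r,.092); print(n,(a+b)/2,np.linalg.norm(a-b),'yaw of +y',np.degrees(np.arctan2(*(a-b)[:2][::-1]))-90)
for n,l,r in(('B',(159.5,168.5),(187.5,163.5)),('A',(94,218),(122,209.5))):
    a,b=atz('top',l,.036),atz('top',r,.036); print('rear',n,(a+b)/2,np.linalg.norm(a-b),'yaw',np.degrees(np.arctan2(*(a-b)[:2][::-1]))-90)
for n,a,b in(('n1',(171.5,255.3),(279.5,264.5)),('n2',(205.5,244.3),(279.5,243.7)),('n3',(290.7,253.5),None)):
    print(n,atz('top',a,.03), tri(a,b) if b else '')
print('pan corners',[atz('top',p,.09) for p in((250.5,127),(316.5,128.5),(316.5,194.5),(248,193.5))], 'mean',np.mean([atz('top',p,.09) for p in((250.5,127),(316.5,128.5),(316.5,194.5),(248,193.5))],0))
bay=[atz('top',p,.065) for p in((354.5,167.5),(443,155.5),(456.5,216),(369,230.5))]
print('bay corners BL(+y back),BR,FR,FL',np.array(bay),'mean',np.mean(bay,0))
print('gate',atz('top',(369.5,229.5),.067),atz('top',(436.5,289),.067))
print('spray',atz('top',(173,134),.12),'carton',[atz('top',p,.08) for p in((68,154),(118,157),(113,190),(64,188))])
```

```text
barB (array([0.5975, 0.2482, 0.0858]), np.float64(0.003031009298042157)) barA (array([0.4768, 0.4197, 0.0849]), np.float64(0.0015390273218624346))
B [0.5953 0.2463 0.092 ] 0.08374536160134732 yaw of +y 6.533044631600603
A [0.4756 0.4164 0.092 ] 0.0808670943950128 yaw of +y 14.55329956415332
rear B [0.6486 0.2574 0.036 ] 0.076534720902084 yaw 9.008181548528853
rear A [0.5232 0.4293 0.036 ] 0.07627288973231346 yaw 15.862225623728989
n1 [0.411  0.2607 0.03  ] (array([0.4133, 0.2613, 0.0297]), np.float64(0.004614278488709445))
n2 [0.4374 0.1719 0.03  ] (array([0.4388, 0.1724, 0.0289]), np.float64(0.0028732202110453155))
n3 [ 0.4086 -0.0501  0.03  ] 
pan corners [array([0.7339, 0.0466, 0.09  ]), array([ 0.7254, -0.1236,  0.09  ]), array([ 0.5531, -0.1147,  0.09  ]), array([0.5598, 0.0567, 0.09  ])] mean [ 0.6431 -0.0337  0.09  ]
bay corners BL(+y back),BR,FR,FL [[ 0.6257 -0.2215  0.065 ]
 [ 0.652  -0.4541  0.065 ]
 [ 0.4932 -0.4709  0.065 ]
 [ 0.4618 -0.2467  0.065 ]] mean [ 0.5582 -0.3483  0.065 ]
gate [ 0.4641 -0.2475  0.067 ] [ 0.3152 -0.4003  0.067 ]
spray [0.7099 0.2402 0.12  ] carton [array([0.6765, 0.522 , 0.08  ]), array([0.6652, 0.3915, 0.08  ]), array([0.5787, 0.4008, 0.08  ]), array([0.587 , 0.5267, 0.08  ])]
```

```bash
cat >> h.py <<'E'
def pose(p,yaw,tilt=0):
    M=R.from_euler('z',yaw,degrees=True)*R.from_euler('y',-tilt,degrees=True)
    m=M.as_matrix(); T=np.eye(4); T[:3,:3]=np.c_[m[:,1],m[:,0],-m[:,2]]; T[:3,3]=p; return T
def cur(s=None):
    s=s or ctrl.get_state(); T=np.eye(4); T[:3,:3]=R.from_rotvec(s["tool_rot"]).as_matrix(); T[:3,3]=s["position"]; return T
from scipy.linalg import logm,expm
import json
def plan(wps,T=None,ramp=3,vmax=1.0,claw=0):
    """wps: list of poses; prints total and per-row steps for each leg (screw motion, ramped)"""
    T=cur() if T is None else T
    for G in wps:
        X=logm(np.linalg.inv(T)@G).real
        w=np.array([X[2,1],X[0,2],X[1,0]]); v=X[:3,3]
        need=max(np.abs(v).max()/.03,np.abs(w).max()/np.radians(4))/vmax
        n=max(1,int(np.ceil(need+ramp-1e-6))); a=np.ones(n)
        for i in range(min(ramp,n//2)): a[i]=a[-1-i]=(i+1)/(ramp+1)
        a*=1/a.sum()
        while a.max()*need>1.0001: 
            n+=1; a=np.ones(n)
            for i in range(min(ramp,n//2)): a[i]=a[-1-i]=(i+1)/(ramp+1)
            a/=a.sum()
        print('leg n=%d'%n, 'to',G[:3,3].round(3))
        out=[]
        for f in a:
            D=expm(X*f); l=(D[:3,3]/.03).round(2); t=(R.from_matrix(D[:3,:3]).as_rotvec()/np.radians(4)).round(2)
            out.append('{"linear":[%g,%g,%g],"turn":[%g,%g,%g],"claw":%g}'%(*(l+0),*(t+0),claw))
        i=0
        while i<n:
            j=i
            while j<n and out[j]==out[i]: j+=1
            print(j-i,'x',out[i]); i=j
        T=G
E
python3 - <<'E'
from h import *
plan([pose((.476,.418,.243),15),pose((.476,.418,.088),15)])
E
```

```text
leg n=16 to [0.476 0.418 0.243]
1 x {"linear":[-0.18,0.03,0],"turn":[0,0,0.25],"claw":0}
1 x {"linear":[-0.37,0.06,0],"turn":[0,0,0.49],"claw":0}
1 x {"linear":[-0.55,0.08,0],"turn":[0,0,0.74],"claw":0}
10 x {"linear":[-0.73,0.1,0],"turn":[0,0,0.99],"claw":0}
1 x {"linear":[-0.55,0.08,0],"turn":[0,0,0.74],"claw":0}
1 x {"linear":[-0.37,0.06,0],"turn":[0,0,0.49],"claw":0}
1 x {"linear":[-0.18,0.03,0],"turn":[0,0,0.25],"claw":0}
leg n=9 to [0.476 0.418 0.088]
1 x {"linear":[0,0,0.22],"turn":[0,0,0],"claw":0}
1 x {"linear":[0,0,0.43],"turn":[0,0,0],"claw":0}
1 x {"linear":[0,0,0.65],"turn":[0,0,0],"claw":0}
3 x {"linear":[0,0,0.86],"turn":[0,0,0],"claw":0}
1 x {"linear":[0,0,0.65],"turn":[0,0,0],"claw":0}
1 x {"linear":[0,0,0.43],"turn":[0,0,0],"claw":0}
1 x {"linear":[0,0,0.22],"turn":[0,0,0],"claw":0}
```

>>> move_arm(deltas=[{"linear": [-0.18, 0.03, 0], "turn": [0, 0, 0.25], "claw": 0}, {"linear": [-0.37, 0.06, 0], "turn": [0, 0, 0.49], "claw": 0}, {"linear": [-0.55, 0.08, 0], "turn": [0, 0, 0.74], "claw": 0}, {"linear": [-0.73, 0.1, 0], "turn": [0, 0, 0.99], "claw": 0}, {"linear": [-0.73, 0.1, 0], "turn": [0, 0, 0.99], "claw": 0}, {"linear": [-0.73, 0.1, 0], "turn": [0, 0, 0.99], "claw": 0}, {"linear": [-0.73, 0.1, 0], "turn": [0, 0, 0.99], "claw": 0}, {"linear": [-0.73, 0.1, 0], "turn": [0, 0, 0.99], "claw": 0}, {"linear": [-0.73, 0.1, 0], "turn": [0, 0, 0.99], "claw": 0}, {"linear": [-0.73, 0.1, 0], "turn": [0, 0, 0.99], "claw": 0}, {"linear": [-0.73, 0.1, 0], "turn": [0, 0, 0.99], "claw": 0}, {"linear": [-0.73, 0.1, 0], "turn": [0, 0, 0.99], "claw": 0}, {"linear": [-0.73, 0.1, 0], "turn": [0, 0, 0.99], "claw": 0}, {"linear": [-0.55, 0.08, 0], "turn": [0, 0, 0.74], "claw": 0}, {"linear": [-0.37, 0.06, 0], "turn": [0, 0, 0.49], "claw": 0}, {"linear": [-0.18, 0.03, 0], "turn": [0, 0, 0.25], "claw": 0}, {"linear": [0, 0, 0], "turn": [0, 0, 0], "claw": 0}, {"linear": [0, 0, 0], "turn": [0, 0, 0], "claw": 0}], grip_force=60)

```text
time: 1.6
position: [0.4743, 0.4195, 0.2447]
tool_rot: [-1.911, -2.492, -0.001]
ft_force: [-0.4, 1.0, -0.3]
grip_width: 1.0
```

>>> move_arm(deltas=[{"linear": [0, 0, 0.22], "turn": [0, 0, 0], "claw": 0}, {"linear": [0, 0, 0.43], "turn": [0, 0, 0], "claw": 0}, {"linear": [0, 0, 0.65], "turn": [0, 0, 0], "claw": 0}, {"linear": [0, 0, 0.86], "turn": [0, 0, 0], "claw": 0}, {"linear": [0, 0, 0], "turn": [0, 0, 0], "claw": 0}, {"linear": [0, 0, 0], "turn": [0, 0, 0], "claw": 0}])

```text
time: 2.1
position: [0.4732, 0.4184, 0.1773]
tool_rot: [-1.911, -2.493, 0.007]
ft_force: [0.4, 0.5, 0.5]
grip_width: 1.001
```

Run:
```python
from h import *
t=snap('top');s=snap('side')
a=cv2.resize(t[160:290,60:190],(560,560),interpolation=2);b=cv2.resize(s[200:330,180:310],(560,560),interpolation=2)
cv2.imwrite('pics/d1.png',cv2.resize(np.hstack([a,b]),(800,400)))
plan([pose((.476,.418,.088),15)])
print(cur()[:3,3],ctrl.get_state()['joint_positions'])
```

```text
leg n=7 to [0.476 0.418 0.088]
1 x {"linear":[0,0,0.19],"turn":[0,0,0],"claw":0}
1 x {"linear":[-0.01,0,0.39],"turn":[0,0,0],"claw":0}
1 x {"linear":[-0.01,0,0.58],"turn":[0,0,0],"claw":0}
1 x {"linear":[-0.01,0,0.77],"turn":[0,0,0],"claw":0}
1 x {"linear":[-0.01,0,0.58],"turn":[0,0,0],"claw":0}
1 x {"linear":[-0.01,0,0.39],"turn":[0,0,0],"claw":0}
1 x {"linear":[0,0,0.19],"turn":[0,0,0],"claw":0}
[0.47499184 0.41941346 0.18053721] [-0.90858322  0.32085512  0.17696197  1.58623273 -0.05889963  1.23862893
 -0.45927832]
```

View pics/d1.png

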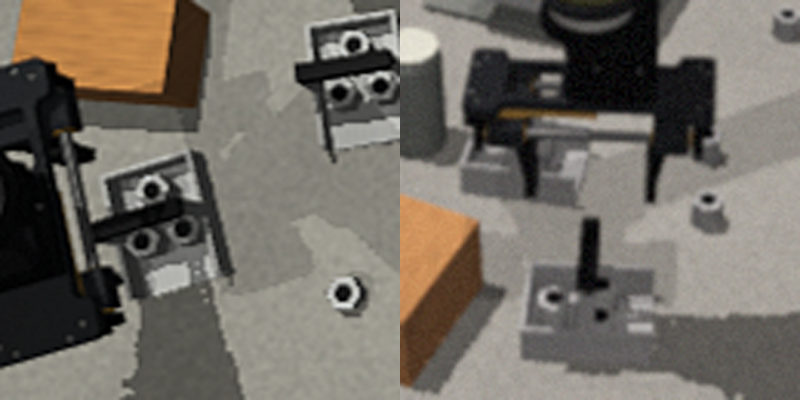

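>>> move_arm(deltas=[{"linear": [0, 0, 0.39], "turn": [0, 0, 0], "claw": 0}, {"linear": [-0.01, 0, 0.58], "turn": [0, 0, 0], "claw": 0}, {"linear": [-0.01, 0, 0.77], "turn": [0, 0, 0], "claw": 0}, {"linear": [-0.01, 0, 0.77], "turn": [0, 0, 0], "claw": 0}, {"linear": [-0.01, 0, 0.39], "turn": [0, 0, 0], "claw": 0}, {"linear": [0, 0, 0.2], "turn": [0, 0, 0], "claw": 0}, {"linear": [0, 0, 0], "turn": [0, 0, 0], "claw": 0}, {"linear": [0, 0, 0], "turn": [0, 0, 0], "claw": 0.3}, {"linear": [0, 0, 0], "turn": [0, 0, 0], "claw": 0.6}, {"linear": [0, 0, 0], "turn": [0, 0, 0], "claw": 1}, {"linear": [0, 0, 0], "turn": [0, 0, 0], "claw": 1}, {"linear": [0, 0, 0], "turn": [0, 0, 0], "claw": 1}, {"linear": [0, 0, 0], "turn": [0, 0, 0], "claw": 1}, {"linear": [0, 0, 0], "turn": [0, 0, 0], "claw": 1}, {"linear": [0, 0, 0], "turn": [0, 0, 0], "claw": 1}], grip_force=60)

```text
time: 3.45
position: [0.4753, 0.4175, 0.0869]
tool_rot: [-1.913, -2.492, -0.0]
ft_force: [-0.1, 0.4, 0.6]
grip_width: 0.48
```

Run:
```python
from h import *
s=ctrl.get_state();print(s['position'],s['grip_width']*.087,s['ft_force'])
T=cur()
up=T.copy();up[2,3]=.24
plan([up,pose((.643,-.056,.24),87)],claw=1)
```

```text
[0.47526203 0.41752353 0.08686759] 0.04177369283571619 [-0.07015411  0.36369571  0.58576963]
leg n=9 to [0.475 0.418 0.24 ]
1 x {"linear":[0,0,-0.21],"turn":[0,0,0],"claw":1}
1 x {"linear":[0,0,-0.43],"turn":[0,0,0],"claw":1}
1 x {"linear":[0,0,-0.64],"turn":[0,0,0],"claw":1}
3 x {"linear":[0,0,-0.85],"turn":[0,0,0],"claw":1}
1 x {"linear":[0,0,-0.64],"turn":[0,0,0],"claw":1}
1 x {"linear":[0,0,-0.43],"turn":[0,0,0],"claw":1}
1 x {"linear":[0,0,-0.21],"turn":[0,0,0],"claw":1}
leg n=22 to [ 0.643 -0.056  0.24 ]
1 x {"linear":[-0.2,-0.12,0],"turn":[0,0,-0.24],"claw":1}
1 x {"linear":[-0.41,-0.24,0],"turn":[0,0,-0.47],"claw":1}
1 x {"linear":[-0.61,-0.35,0],"turn":[0,0,-0.71],"claw":1}
16 x {"linear":[-0.82,-0.47,0],"turn":[0,0,-0.95],"claw":1}
1 x {"linear":[-0.61,-0.35,0],"turn":[0,0,-0.71],"claw":1}
1 x {"linear":[-0.41,-0.24,0],"turn":[0,0,-0.47],"claw":1}
1 x {"linear":[-0.2,-0.12,0],"turn":[0,0,-0.24],"claw":1}
```

>>> move_arm(deltas=[{"linear": [0, 0, 0], "turn": [0, 0, 0], "claw": 1}, {"linear": [0, 0, 0], "turn": [0, 0, 0], "claw": 1}, {"linear": [0, 0, 0], "turn": [0, 0, 0], "claw": 1}, {"linear": [0, 0, 0], "turn": [0, 0, 0], "claw": 1}, {"linear": [0, 0, 0], "turn": [0, 0, 0], "claw": 1}, {"linear": [0, 0, 0], "turn": [0, 0, 0], "claw": 1}, {"linear": [0, 0, 0], "turn": [0, 0, 0], "claw": 1}, {"linear": [0, 0, -0.21], "turn": [0, 0, 0], "claw": 1}, {"linear": [0, 0, -0.43], "turn": [0, 0, 0], "claw": 1}, {"linear": [0, 0, -0.64], "turn": [0, 0, 0], "claw": 1}, {"linear": [0, 0, -0.85], "turn": [0, 0, 0], "claw": 1}, {"linear": [0, 0, -0.85], "turn": [0, 0, 0], "claw": 1}, {"linear": [0, 0, -0.85], "turn": [0, 0, 0], "claw": 1}, {"linear": [0, 0, -0.64], "turn": [0, 0, 0], "claw": 1}, {"linear": [0, 0, -0.43], "turn": [0, 0, 0], "claw": 1}, {"linear": [0, 0, -0.21], "turn": [0, 0, 0], "claw": 1}, {"linear": [0, 0, 0], "turn": [0, 0, 0], "claw": 1}])

```text
time: 4.87
position: [0.4754, 0.4178, 0.2415]
tool_rot: [1.913, 2.492, 0.003]
ft_force: [1.9, 0.8, -5.6]
grip_width: 0.174
```

>>> move_arm(deltas=[{"linear": [-0.2, -0.12, 0], "turn": [0, 0, -0.24], "claw": 1}, {"linear": [-0.41, -0.24, 0], "turn": [0, 0, -0.47], "claw": 1}, {"linear": [-0.61, -0.35, 0], "turn": [0, 0, -0.71], "claw": 1}, {"linear": [-0.82, -0.47, 0], "turn": [0, 0, -0.95], "claw": 1}, {"linear": [-0.82, -0.47, 0], "turn": [0, 0, -0.95], "claw": 1}, {"linear": [-0.82, -0.47, 0], "turn": [0, 0, -0.95], "claw": 1}, {"linear": [-0.82, -0.47, 0], "turn": [0, 0, -0.95], "claw": 1}, {"linear": [-0.82, -0.47, 0], "turn": [0, 0, -0.95], "claw": 1}, {"linear": [-0.82, -0.47, 0], "turn": [0, 0, -0.95], "claw": 1}, {"linear": [-0.82, -0.47, 0], "turn": [0, 0, -0.95], "claw": 1}, {"linear": [-0.82, -0.47, 0], "turn": [0, 0, -0.95], "claw": 1}, {"linear": [-0.82, -0.47, 0], "turn": [0, 0, -0.95], "claw": 1}, {"linear": [-0.82, -0.47, 0], "turn": [0, 0, -0.95], "claw": 1}, {"linear": [-0.82, -0.47, 0], "turn": [0, 0, -0.95], "claw": 1}, {"linear": [-0.82, -0.47, 0], "turn": [0, 0, -0.95], "claw": 1}, {"linear": [-0.82, -0.47, 0], "turn": [0, 0, -0.95], "claw": 1}, {"linear": [-0.82, -0.47, 0], "turn": [0, 0, -0.95], "claw": 1}, {"linear": [-0.82, -0.47, 0], "turn": [0, 0, -0.95], "claw": 1}, {"linear": [-0.82, -0.47, 0], "turn": [0, 0, -0.95], "claw": 1}, {"linear": [-0.61, -0.35, 0], "turn": [0, 0, -0.71], "claw": 1}])

```text
time: 6.53
position: [0.6248, -0.0483, 0.2379]
tool_rot: [-0.154, -3.135, 0.003]
ft_force: [-0.2, -0.0, -6.3]
grip_width: 0.175
```

>>> move_arm(deltas=[{"linear": [-0.41, -0.24, 0], "turn": [0, 0, -0.47], "claw": 1}, {"linear": [-0.2, -0.12, 0], "turn": [0, 0, -0.24], "claw": 1}, {"linear": [0, 0, 0], "turn": [0, 0, 0], "claw": 1}, {"linear": [0, 0, 0], "turn": [0, 0, 0], "claw": 1}])

```text
time: 6.87
position: [0.641, -0.0578, 0.2381]
tool_rot: [-0.08, -3.137, 0.0]
ft_force: [-0.1, 0.6, -5.0]
grip_width: 0.177
```

Run:
```python
from h import *
s=ctrl.get_state();print(s['position'],s['joint_positions'].round(2),s['ft_force'])
# pour: front-floor edge at pan y +.02, z .11
def pour(th,py=.02,ez=.11,px=.643,pyc=-.034):
    t=np.radians(th); fx=-.055*np.cos(t)+.081*np.sin(t); fz=-.055*np.sin(t)-.081*np.cos(t)
    g=np.array([px,pyc+py-fx,ez-fz]); P=pose(g,87,th); P[:3,3]-=P[:3,2]*.003; return P
plan([pour(35),pour(62,ez=.105)],claw=1,vmax=.7)
cv2.imwrite('pics/e1.png',cv2.resize(snap('top')[60:300,150:450],(750,600),interpolation=2))
```

```text
[ 0.64104983 -0.05780939  0.23806706] [-0.33  0.33  0.48  1.49 -0.15  1.36  1.68] [-0.13624158  0.61995809 -4.96143499]
leg n=16 to [ 0.643 -0.017  0.21 ]
1 x {"linear":[0,0.02,0.03],"turn":[-0.17,0,0],"claw":1}
1 x {"linear":[0,0.04,0.05],"turn":[-0.34,0,0],"claw":1}
1 x {"linear":[0,0.06,0.07],"turn":[-0.5,0,0],"claw":1}
10 x {"linear":[0,0.08,0.1],"turn":[-0.67,0,0],"claw":1}
1 x {"linear":[0,0.06,0.07],"turn":[-0.5,0,0],"claw":1}
1 x {"linear":[0,0.04,0.05],"turn":[-0.34,0,0],"claw":1}
1 x {"linear":[0,0.02,0.03],"turn":[-0.17,0,0],"claw":1}
leg n=13 to [ 0.643 -0.062  0.193]
1 x {"linear":[0,-0.04,-0.02],"turn":[-0.17,0,0],"claw":1}
1 x {"linear":[0,-0.07,-0.04],"turn":[-0.34,0,0],"claw":1}
1 x {"linear":[-0.01,-0.11,-0.05],"turn":[-0.51,0,0],"claw":1}
7 x {"linear":[-0.01,-0.15,-0.07],"turn":[-0.67,0,0],"claw":1}
1 x {"linear":[-0.01,-0.11,-0.05],"turn":[-0.51,0,0],"claw":1}
1 x {"linear":[0,-0.07,-0.04],"turn":[-0.34,0,0],"claw":1}
1 x {"linear":[0,-0.04,-0.02],"turn":[-0.17,0,0],"claw":1}
```

View pics/e1.png

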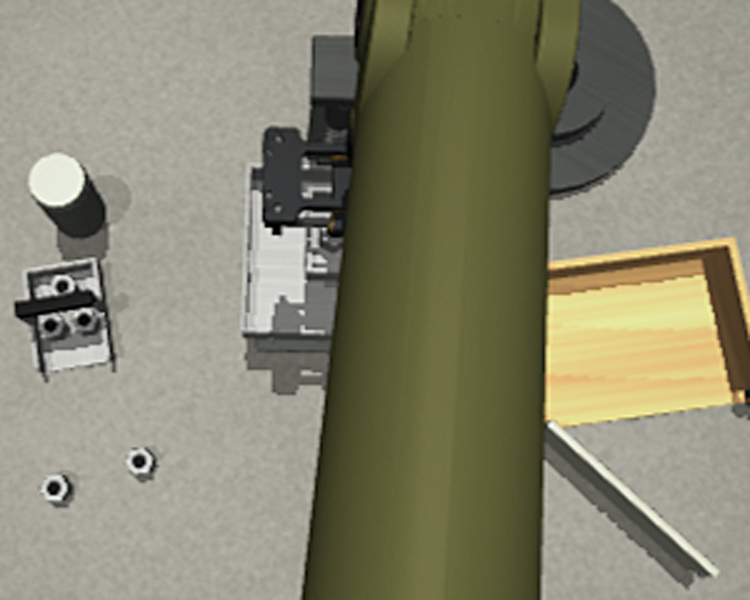

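>>> move_arm(deltas=[{"linear": [0, 0.02, 0.03], "turn": [-0.17, 0, 0], "claw": 1}, {"linear": [0, 0.04, 0.05], "turn": [-0.34, 0, 0], "claw": 1}, {"linear": [0, 0.06, 0.07], "turn": [-0.5, 0, 0], "claw": 1}, {"linear": [0, 0.08, 0.1], "turn": [-0.67, 0, 0], "claw": 1}, {"linear": [0, 0.08, 0.1], "turn": [-0.67, 0, 0], "claw": 1}, {"linear": [0, 0.08, 0.1], "turn": [-0.67, 0, 0], "claw": 1}, {"linear": [0, 0.08, 0.1], "turn": [-0.67, 0, 0], "claw": 1}, {"linear": [0, 0.08, 0.1], "turn": [-0.67, 0, 0], "claw": 1}, {"linear": [0, 0.08, 0.1], "turn": [-0.67, 0, 0], "claw": 1}, {"linear": [0, 0.08, 0.1], "turn": [-0.67, 0, 0], "claw": 1}, {"linear": [0, 0.08, 0.1], "turn": [-0.67, 0, 0], "claw": 1}, {"linear": [0, 0.08, 0.1], "turn": [-0.67, 0, 0], "claw": 1}, {"linear": [0, 0.08, 0.1], "turn": [-0.67, 0, 0], "claw": 1}, {"linear": [0, 0.06, 0.07], "turn": [-0.5, 0, 0], "claw": 1}, {"linear": [0, 0.04, 0.05], "turn": [-0.34, 0, 0], "claw": 1}, {"linear": [0, 0.02, 0.03], "turn": [-0.17, 0, 0], "claw": 1}])

```text
time: 8.25
position: [0.6441, -0.0181, 0.2113]
tool_rot: [0.076, 2.982, 0.937]
ft_force: [-0.6, -0.9, -4.8]
grip_width: 0.173
```

Run:
```python
from h import *
s=ctrl.get_state();print(s['position'],s['joint_positions'].round(2),s['ft_force'])
def pour(th,py=.02,ez=.11,px=.643,pyc=-.034):
    t=np.radians(th); fx=-.055*np.cos(t)+.081*np.sin(t); fz=-.055*np.sin(t)-.081*np.cos(t)
    g=np.array([px,pyc+py-fx,ez-fz]); P=pose(g,87,th); P[:3,3]-=P[:3,2]*.003; return P
T=cur();G=pour(35);print((T[:3,3]-G[:3,3])*1000,np.degrees(R.from_matrix(T[:3,:3].T@G[:3,:3]).as_rotvec()))
```

```text
[ 0.64411694 -0.01809623  0.2112878 ] [-0.01  0.44  0.39  1.53 -0.74  1.47  2.06] [-0.62191575 -0.9197605  -4.75089873]
[ 1.20699964 -0.97152888  0.93232488] [-0.10289463 -0.05121365  0.05450409]
```

>>> move_arm(deltas=[{"linear": [0, -0.04, -0.02], "turn": [-0.17, 0, 0], "claw": 1}, {"linear": [0, -0.07, -0.04], "turn": [-0.34, 0, 0], "claw": 1}, {"linear": [-0.01, -0.11, -0.05], "turn": [-0.51, 0, 0], "claw": 1}, {"linear": [-0.01, -0.15, -0.07], "turn": [-0.67, 0, 0], "claw": 1}, {"linear": [-0.01, -0.15, -0.07], "turn": [-0.67, 0, 0], "claw": 1}, {"linear": [-0.01, -0.15, -0.07], "turn": [-0.67, 0, 0], "claw": 1}, {"linear": [-0.01, -0.15, -0.07], "turn": [-0.67, 0, 0], "claw": 1}, {"linear": [-0.01, -0.15, -0.07], "turn": [-0.67, 0, 0], "claw": 1}, {"linear": [-0.01, -0.15, -0.07], "turn": [-0.67, 0, 0], "claw": 1}, {"linear": [-0.01, -0.15, -0.07], "turn": [-0.67, 0, 0], "claw": 1}, {"linear": [-0.01, -0.11, -0.05], "turn": [-0.51, 0, 0], "claw": 1}, {"linear": [0, -0.07, -0.04], "turn": [-0.34, 0, 0], "claw": 1}, {"linear": [0, -0.04, -0.02], "turn": [-0.17, 0, 0], "claw": 1}, {"linear": [0, 0, 0], "turn": [0, 0, 0], "claw": 1}, {"linear": [0, 0, 0], "turn": [0, 0, 0], "claw": 1}, {"linear": [0, 0, 0], "turn": [0, 0, 0], "claw": 1}, {"linear": [0, 0, 0], "turn": [0, 0, 0], "claw": 1}, {"linear": [0, 0, 0], "turn": [0, 0, 0], "claw": 1}, {"linear": [0, 0, 0], "turn": [0, 0, 0], "claw": 1}])

```text
time: 9.83
position: [0.645, -0.0626, 0.1942]
tool_rot: [0.065, 2.673, 1.599]
ft_force: [-0.8, 0.3, -2.1]
grip_width: 0.178
```

Run:
```python
from h import *
s=ctrl.get_state();print(s['position'],s['joint_positions'].round(2),s['ft_force'])
a=cv2.resize(snap('top')[60:260,150:350],(400,400),interpolation=2);b=cv2.resize(snap('side')[120:270,160:310],(400,400),interpolation=2)
cv2.imwrite('pics/f1.png',np.hstack([a,b]))
```

```text
[ 0.6449515  -0.06259288  0.19419442] [ 0.28  0.68  0.31  1.45 -1.07  1.75  2.32] [-0.83142488  0.28645876 -2.1115778 ]
```

View pics/f1.png

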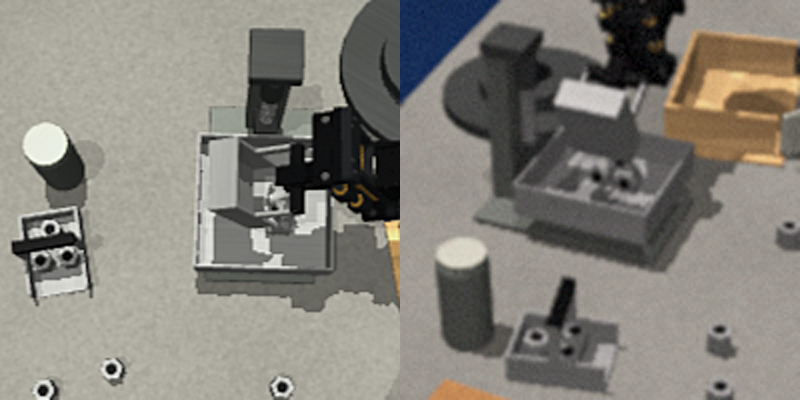

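Run:
```python
from h import *
plan([pose((.643,-.07,.26),87,0),pose((.565,-.403,.2),7),pose((.565,-.403,.094),7)],claw=1,ramp=2)
```

```text
leg n=18 to [ 0.643 -0.07   0.26 ]
1 x {"linear":[0,0.02,-0.04],"turn":[0.32,0,0],"claw":1}
1 x {"linear":[0,0.04,-0.09],"turn":[0.64,0,0],"claw":1}
14 x {"linear":[0,0.06,-0.13],"turn":[0.97,0,0],"claw":1}
1 x {"linear":[0,0.04,-0.09],"turn":[0.64,0,0],"claw":1}
1 x {"linear":[0,0.02,-0.04],"turn":[0.32,0,0],"claw":1}
leg n=22 to [ 0.565 -0.403  0.2  ]
1 x {"linear":[-0.1,-0.18,0.03],"turn":[0,0,0.33],"claw":1}
1 x {"linear":[-0.2,-0.36,0.07],"turn":[0,0,0.67],"claw":1}
18 x {"linear":[-0.29,-0.55,0.1],"turn":[0,0,1],"claw":1}
1 x {"linear":[-0.2,-0.36,0.07],"turn":[0,0,0.67],"claw":1}
1 x {"linear":[-0.1,-0.18,0.03],"turn":[0,0,0.33],"claw":1}
leg n=6 to [ 0.565 -0.403  0.094]
1 x {"linear":[0,0,0.29],"turn":[0,0,0],"claw":1}
1 x {"linear":[0,0,0.59],"turn":[0,0,0],"claw":1}
2 x {"linear":[0,0,0.88],"turn":[0,0,0],"claw":1}
1 x {"linear":[0,0,0.59],"turn":[0,0,0],"claw":1}
1 x {"linear":[0,0,0.29],"turn":[0,0,0],"claw":1}
```

>>> move_arm(deltas=[{"linear": [0, 0.02, -0.04], "turn": [0.32, 0, 0], "claw": 1}, {"linear": [0, 0.04, -0.09], "turn": [0.64, 0, 0], "claw": 1}, {"linear": [0, 0.06, -0.13], "turn": [0.97, 0, 0], "claw": 1}, {"linear": [0, 0.06, -0.13], "turn": [0.97, 0, 0], "claw": 1}, {"linear": [0, 0.06, -0.13], "turn": [0.97, 0, 0], "claw": 1}, {"linear": [0, 0.06, -0.13], "turn": [0.97, 0, 0], "claw": 1}, {"linear": [0, 0.06, -0.13], "turn": [0.97, 0, 0], "claw": 1}, {"linear": [0, 0.06, -0.13], "turn": [0.97, 0, 0], "claw": 1}, {"linear": [0, 0.06, -0.13], "turn": [0.97, 0, 0], "claw": 1}, {"linear": [0, 0.06, -0.13], "turn": [0.97, 0, 0], "claw": 1}, {"linear": [0, 0.06, -0.13], "turn": [0.97, 0, 0], "claw": 1}, {"linear": [0, 0.06, -0.13], "turn": [0.97, 0, 0], "claw": 1}, {"linear": [0, 0.06, -0.13], "turn": [0.97, 0, 0], "claw": 1}, {"linear": [0, 0.06, -0.13], "turn": [0.97, 0, 0], "claw": 1}, {"linear": [0, 0.06, -0.13], "turn": [0.97, 0, 0], "claw": 1}, {"linear": [0, 0.06, -0.13], "turn": [0.97, 0, 0], "claw": 1}, {"linear": [0, 0.04, -0.09], "turn": [0.64, 0, 0], "claw": 1}, {"linear": [0, 0.02, -0.04], "turn": [0.32, 0, 0], "claw": 1}])

```text
time: 11.43
position: [0.6445, -0.0688, 0.2595]
tool_rot: [0.073, 3.14, -0.004]
ft_force: [-0.0, 1.3, -2.1]
grip_width: 0.173
```

>>> move_arm(deltas=[{"linear": [-0.1, -0.18, 0], "turn": [0, 0, 0.33], "claw": 1}, {"linear": [-0.2, -0.36, 0], "turn": [0, 0, 0.67], "claw": 1}, {"linear": [-0.29, -0.55, 0], "turn": [0, 0, 1], "claw": 1}, {"linear": [-0.29, -0.55, 0], "turn": [0, 0, 1], "claw": 1}, {"linear": [-0.29, -0.55, 0], "turn": [0, 0, 1], "claw": 1}, {"linear": [-0.29, -0.55, 0], "turn": [0, 0, 1], "claw": 1}, {"linear": [-0.29, -0.55, 0], "turn": [0, 0, 1], "claw": 1}, {"linear": [-0.29, -0.55, 0], "turn": [0, 0, 1], "claw": 1}, {"linear": [-0.29, -0.55, 0], "turn": [0, 0, 1], "claw": 1}, {"linear": [-0.29, -0.55, 0], "turn": [0, 0, 1], "claw": 1}, {"linear": [-0.29, -0.55, 0], "turn": [0, 0, 1], "claw": 1}, {"linear": [-0.29, -0.55, 0], "turn": [0, 0, 1], "claw": 1}, {"linear": [-0.29, -0.55, 0], "turn": [0, 0, 1], "claw": 1}, {"linear": [-0.29, -0.55, 0], "turn": [0, 0, 1], "claw": 1}, {"linear": [-0.29, -0.55, 0], "turn": [0, 0, 1], "claw": 1}, {"linear": [-0.29, -0.55, 0], "turn": [0, 0, 1], "claw": 1}, {"linear": [-0.29, -0.55, 0], "turn": [0, 0, 1], "claw": 1}, {"linear": [-0.29, -0.55, 0], "turn": [0, 0, 1], "claw": 1}, {"linear": [-0.29, -0.55, 0], "turn": [0, 0, 1], "claw": 1}, {"linear": [-0.29, -0.55, 0], "turn": [0, 0, 1], "claw": 1}])

```text
time: 13.1
position: [0.5789, -0.3985, 0.2592]
tool_rot: [2.006, 2.415, -0.006]
ft_force: [0.6, 0.1, -2.3]
grip_width: 0.174
```

>>> move_arm(deltas=[{"linear": [-0.2, -0.36, 0], "turn": [0, 0, 0.67], "claw": 1}, {"linear": [-0.1, -0.18, 0], "turn": [0, 0, 0.33], "claw": 1}, {"linear": [0, 0, 0], "turn": [0, 0, 0], "claw": 1}, {"linear": [0, 0, 0], "turn": [0, 0, 0], "claw": 1}])

```text
time: 13.43
position: [0.5665, -0.4074, 0.2595]
tool_rot: [2.08, 2.352, -0.003]
ft_force: [0.2, -0.2, -2.8]
grip_width: 0.176
```

Run:
```python
from h import *
s=ctrl.get_state();print(s['position'],s['joint_positions'].round(2),s['ft_force'])
plan([pose((.563,-.403,.15),7),pose((.563,-.403,.093),7)],claw=1,ramp=2)
cv2.imwrite('pics/g1.png',cv2.resize(snap('top')[90:310,230:490],(709,600),interpolation=2))
```

```text
[ 0.56652159 -0.40741581  0.25949416] [ 0.02  0.52  0.84  1.32 -0.38  1.46  0.96] [ 0.23867746 -0.24698102 -2.81842988]
leg n=6 to [ 0.563 -0.403  0.15 ]
1 x {"linear":[0.01,-0.01,0.3],"turn":[0,0,0],"claw":1}
1 x {"linear":[0.03,-0.02,0.61],"turn":[0,0.01,0],"claw":1}
2 x {"linear":[0.04,-0.02,0.91],"turn":[0,0.01,0],"claw":1}
1 x {"linear":[0.03,-0.02,0.61],"turn":[0,0.01,0],"claw":1}
1 x {"linear":[0.01,-0.01,0.3],"turn":[0,0,0],"claw":1}
leg n=4 to [ 0.563 -0.403  0.093]
1 x {"linear":[0,0,0.32],"turn":[0,0,0],"claw":1}
2 x {"linear":[0,0,0.63],"turn":[0,0,0],"claw":1}
1 x {"linear":[0,0,0.32],"turn":[0,0,0],"claw":1}
```

View pics/g1.png

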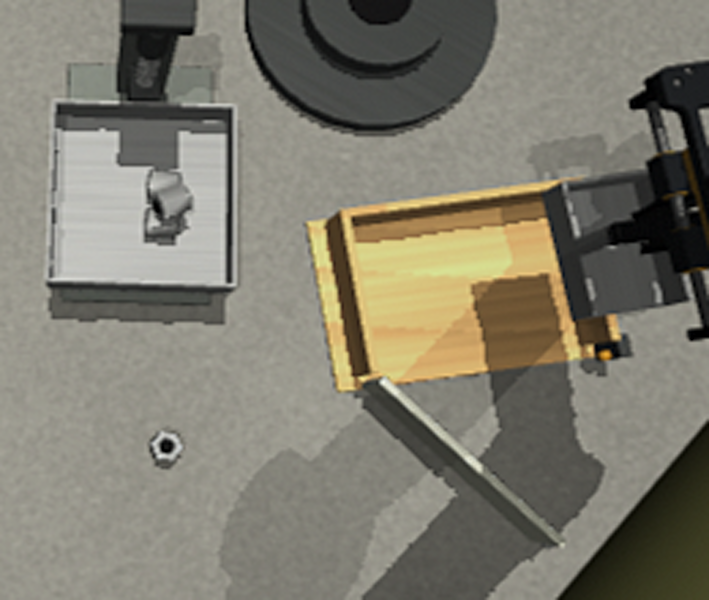

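>>> move_arm(deltas=[{"linear": [0.02, -0.01, 0.3], "turn": [0, 0, 0], "claw": 1}, {"linear": [0.03, -0.02, 0.61], "turn": [0, 0.01, 0], "claw": 1}, {"linear": [0.04, -0.02, 0.91], "turn": [0, 0.01, 0], "claw": 1}, {"linear": [0.04, -0.02, 0.91], "turn": [0, 0.01, 0], "claw": 1}, {"linear": [0.03, -0.02, 0.61], "turn": [0, 0.01, 0], "claw": 1}, {"linear": [0.01, -0.01, 0.32], "turn": [0, 0, 0], "claw": 1}, {"linear": [0, 0, 0.63], "turn": [0, 0, 0], "claw": 1}, {"linear": [0, 0, 0.63], "turn": [0, 0, 0], "claw": 1}, {"linear": [0, 0, 0.32], "turn": [0, 0, 0], "claw": 1}, {"linear": [0, 0, 0], "turn": [0, 0, 0], "claw": 1}, {"linear": [0, 0, 0], "turn": [0, 0, 0], "claw": 1}])

```text
time: 14.4
position: [0.5636, -0.4017, 0.1025]
tool_rot: [-2.078, -2.356, 0.001]
ft_force: [-0.8, -0.3, -2.1]
grip_width: 0.173
```

>>> move_arm(deltas=[{"linear": [0, 0, 0.12], "turn": [0, 0, 0], "claw": 1}, {"linear": [0, 0, 0.12], "turn": [0, 0, 0], "claw": 1}, {"linear": [0, 0, 0.08], "turn": [0, 0, 0], "claw": 1}, {"linear": [0, 0, 0], "turn": [0, 0, 0], "claw": 1}])

```text
time: 14.73
position: [0.5632, -0.402, 0.0927]
tool_rot: [-2.079, -2.355, 0.001]
ft_force: [-1.3, -0.5, -2.7]
grip_width: 0.176
```

>>> move_arm(deltas=[{"linear": [0, 0, 0.06], "turn": [0, 0, 0], "claw": 1}, {"linear": [0, 0, 0], "turn": [0, 0, 0], "claw": 1}, {"linear": [0, 0, 0], "turn": [0, 0, 0], "claw": 1}])

```text
time: 14.98
position: [0.5634, -0.4023, 0.0919]
tool_rot: [2.079, 2.355, -0.001]
ft_force: [-1.7, 1.0, 2.6]
grip_width: 0.179
```

>>> move_arm(deltas=[{"linear": [0, 0, 0], "turn": [0, 0, 0], "claw": 0.3}, {"linear": [0, 0, 0], "turn": [0, 0, 0], "claw": 0.3}, {"linear": [0, 0, 0], "turn": [0, 0, 0], "claw": 0.3}, {"linear": [0, 0, 0], "turn": [0, 0, 0], "claw": 0.3}, {"linear": [0, 0, 0], "turn": [0, 0, 0], "claw": 0.3}, {"linear": [0, 0, 0], "turn": [0, 0, 0], "claw": 0.3}, {"linear": [0, 0, -0.3], "turn": [0, 0, 0], "claw": 0.3}, {"linear": [0, 0, -0.6], "turn": [0, 0, 0], "claw": 0.3}, {"linear": [0, 0, -0.9], "turn": [0, 0, 0], "claw": 0}, {"linear": [0, 0, -0.9], "turn": [0, 0, 0], "claw": 0}, {"linear": [0, 0, -0.9], "turn": [0, 0, 0], "claw": 0}, {"linear": [0, 0, -0.6], "turn": [0, 0, 0], "claw": 0}, {"linear": [0, 0, -0.3], "turn": [0, 0, 0], "claw": 0}])

```text
time: 16.07
position: [0.564, -0.4031, 0.2301]
tool_rot: [2.076, 2.351, -0.0]
ft_force: [0.1, -1.2, 0.5]
grip_width: 0.962
```

Run:
```python
from h import *
s=ctrl.get_state();print(s['position'],s['joint_positions'].round(2),s['ft_force'],s['grip_width'])
plan([pose((.596,.248,.22),8),pose((.596,.248,.088),8)],claw=0,ramp=2)
```

```text
[ 0.56402594 -0.40314156  0.23013152] [ 0.01  0.52  0.84  1.38 -0.38  1.4   0.96] [ 0.1010589  -1.16693541  0.49961695] 0.9618942692227842
leg n=24 to [0.596 0.248 0.22 ]
1 x {"linear":[0.32,0.06,0],"turn":[0,0,0],"claw":0}
1 x {"linear":[0.65,0.12,0.01],"turn":[0,0,-0.01],"claw":0}
20 x {"linear":[0.97,0.18,0.01],"turn":[0,0,-0.01],"claw":0}
1 x {"linear":[0.65,0.12,0.01],"turn":[0,0,-0.01],"claw":0}
1 x {"linear":[0.32,0.06,0],"turn":[0,0,0],"claw":0}
leg n=7 to [0.596 0.248 0.088]
1 x {"linear":[0,0,0.29],"turn":[0,0,0],"claw":0}
1 x {"linear":[0,0,0.59],"turn":[0,0,0],"claw":0}
3 x {"linear":[0,0,0.88],"turn":[0,0,0],"claw":0}
1 x {"linear":[0,0,0.59],"turn":[0,0,0],"claw":0}
1 x {"linear":[0,0,0.29],"turn":[0,0,0],"claw":0}
```

>>> move_arm(deltas=[{"linear": [0.32, 0.06, 0], "turn": [0, 0, 0], "claw": 0}, {"linear": [0.65, 0.12, 0], "turn": [0, 0, 0], "claw": 0}, {"linear": [0.97, 0.18, 0], "turn": [0, 0, 0], "claw": 0}, {"linear": [0.97, 0.18, 0], "turn": [0, 0, 0], "claw": 0}, {"linear": [0.97, 0.18, 0], "turn": [0, 0, 0], "claw": 0}, {"linear": [0.97, 0.18, 0], "turn": [0, 0, 0], "claw": 0}, {"linear": [0.97, 0.18, 0], "turn": [0, 0, 0], "claw": 0}, {"linear": [0.97, 0.18, 0], "turn": [0, 0, 0], "claw": 0}, {"linear": [0.97, 0.18, 0], "turn": [0, 0, 0], "claw": 0}, {"linear": [0.97, 0.18, 0], "turn": [0, 0, 0], "claw": 0}, {"linear": [0.97, 0.18, 0], "turn": [0, 0, 0], "claw": 0}, {"linear": [0.97, 0.18, 0], "turn": [0, 0, 0], "claw": 0}, {"linear": [0.97, 0.18, 0], "turn": [0, 0, 0], "claw": 0}, {"linear": [0.97, 0.18, 0], "turn": [0, 0, 0], "claw": 0}, {"linear": [0.97, 0.18, 0], "turn": [0, 0, 0], "claw": 0}, {"linear": [0.97, 0.18, 0], "turn": [0, 0, 0], "claw": 0}, {"linear": [0.97, 0.18, 0], "turn": [0, 0, 0], "claw": 0}, {"linear": [0.97, 0.18, 0], "turn": [0, 0, 0], "claw": 0}, {"linear": [0.97, 0.18, 0], "turn": [0, 0, 0], "claw": 0}, {"linear": [0.97, 0.18, 0], "turn": [0, 0, 0], "claw": 0}])

```text
time: 17.73
position: [0.5949, 0.1616, 0.2239]
tool_rot: [-2.077, -2.355, 0.005]
ft_force: [-0.0, -0.4, -0.7]
grip_width: 1.001
```

>>> move_arm(deltas=[{"linear": [0.97, 0.18, 0], "turn": [0, 0, 0], "claw": 0}, {"linear": [0.97, 0.18, 0], "turn": [0, 0, 0], "claw": 0}, {"linear": [0.65, 0.12, 0], "turn": [0, 0, 0], "claw": 0}, {"linear": [0.32, 0.06, 0], "turn": [0, 0, 0], "claw": 0}, {"linear": [0, 0, 0], "turn": [0, 0, 0], "claw": 0}, {"linear": [0, 0, 0], "turn": [0, 0, 0], "claw": 0}])

```text
time: 18.23
position: [0.6016, 0.2467, 0.2249]
tool_rot: [2.079, 2.354, -0.004]
ft_force: [0.3, -1.1, 0.0]
grip_width: 1.001
```

Run:
```python
from h import *
s=ctrl.get_state();print(s['position'],s['joint_positions'].round(2),s['ft_force'],s['grip_width'])
plan([pose((.596,.248,.088),8)],claw=0,ramp=2)
t=snap('top');cv2.imwrite('pics/raw_t2.png',t); cv2.imwrite('pics/raw_s2.png',snap('side'))
a=cv2.resize(t[140:240,130:260],(520,400),interpolation=2);b=cv2.resize(t[140:300,320:472],(380,400),interpolation=2)
cv2.imwrite('pics/i1.png',cv2.resize(np.hstack([a,b]),(800,356)))
```

```text
[0.60160113 0.24667896 0.22494039] [-0.92  0.38  0.64  1.5  -0.22  1.35 -0.14] [ 0.28566845 -1.07552761  0.0484985 ] 1.0008247866521325
leg n=7 to [0.596 0.248 0.088]
1 x {"linear":[0,-0.01,0.3],"turn":[0,0,-0.02],"claw":0}
1 x {"linear":[0.01,-0.02,0.61],"turn":[0,0,-0.03],"claw":0}
3 x {"linear":[0.01,-0.04,0.91],"turn":[0,0.01,-0.05],"claw":0}
1 x {"linear":[0.01,-0.02,0.61],"turn":[0,0,-0.03],"claw":0}
1 x {"linear":[0,-0.01,0.3],"turn":[0,0,-0.02],"claw":0}
```

View pics/i1.png

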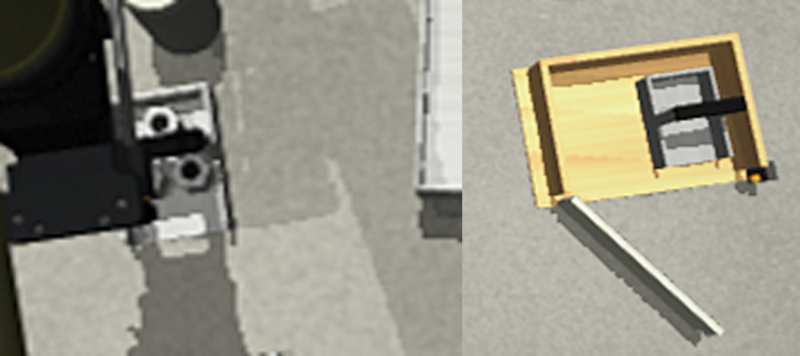

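>>> move_arm(deltas=[{"linear": [0, -0.01, 0.3], "turn": [0, 0, -0.02], "claw": 0}, {"linear": [0.01, -0.02, 0.61], "turn": [0, 0, -0.03], "claw": 0}, {"linear": [0.01, -0.04, 0.91], "turn": [0, 0.01, -0.05], "claw": 0}, {"linear": [0.01, -0.04, 0.91], "turn": [0, 0.01, -0.05], "claw": 0}, {"linear": [0.01, -0.04, 0.91], "turn": [0, 0, -0.05], "claw": 0}, {"linear": [0.01, -0.02, 0.61], "turn": [0, 0, -0.03], "claw": 0}, {"linear": [0, -0.01, 0.3], "turn": [0, 0, -0.02], "claw": 0}, {"linear": [0, 0, 0], "turn": [0, 0, 0], "claw": 0.3}, {"linear": [0, 0, 0], "turn": [0, 0, 0], "claw": 0.6}, {"linear": [0, 0, 0], "turn": [0, 0, 0], "claw": 1}, {"linear": [0, 0, 0], "turn": [0, 0, 0], "claw": 1}, {"linear": [0, 0, 0], "turn": [0, 0, 0], "claw": 1}, {"linear": [0, 0, 0], "turn": [0, 0, 0], "claw": 1}, {"linear": [0, 0, 0], "turn": [0, 0, 0], "claw": 1}, {"linear": [0, 0, 0], "turn": [0, 0, 0], "claw": 1}, {"linear": [0, 0, 0], "turn": [0, 0, 0], "claw": 1}, {"linear": [0, 0, 0], "turn": [0, 0, 0], "claw": 1}, {"linear": [0, 0, 0], "turn": [0, 0, 0], "claw": 1}, {"linear": [0, 0, 0], "turn": [0, 0, 0], "claw": 1}, {"linear": [0, 0, 0], "turn": [0, 0, 0], "claw": 1}])

```text
time: 20.0
position: [0.5967, 0.2488, 0.0892]
tool_rot: [-2.059, -2.373, -0.002]
ft_force: [2.3, -0.5, -0.4]
grip_width: 0.173
```

Run:
```python
from h import *
s=ctrl.get_state();print(s['position'],s['joint_positions'].round(2),s['ft_force'],s['grip_width'])
T=cur();up=T.copy();up[2,3]=.24
plan([up,pose((.643,-.056,.24),87)],claw=1)
```

```text
[0.59672004 0.24880688 0.08915726] [-0.9   0.48  0.59  1.65 -0.29  1.1  -0.08] [ 2.3459169  -0.47301321 -0.41177253] 0.17297360039625895
leg n=9 to [0.597 0.249 0.24 ]
1 x {"linear":[0,0,-0.21],"turn":[0,0,0],"claw":1}
1 x {"linear":[0,0,-0.42],"turn":[0,0,0],"claw":1}
1 x {"linear":[0,0,-0.63],"turn":[0,0,0],"claw":1}
3 x {"linear":[0,0,-0.84],"turn":[0,0,0],"claw":1}
1 x {"linear":[0,0,-0.63],"turn":[0,0,0],"claw":1}
1 x {"linear":[0,0,-0.42],"turn":[0,0,0],"claw":1}
1 x {"linear":[0,0,-0.21],"turn":[0,0,0],"claw":1}
leg n=23 to [ 0.643 -0.056  0.24 ]
1 x {"linear":[-0.11,-0.09,0],"turn":[0,0,-0.25],"claw":1}
1 x {"linear":[-0.22,-0.17,0],"turn":[0,0,-0.49],"claw":1}
1 x {"linear":[-0.33,-0.25,0],"turn":[0,0,-0.74],"claw":1}
17 x {"linear":[-0.44,-0.33,0],"turn":[0,0,-0.99],"claw":1}
1 x {"linear":[-0.33,-0.25,0],"turn":[0,0,-0.74],"claw":1}
1 x {"linear":[-0.22,-0.17,0],"turn":[0,0,-0.49],"claw":1}
1 x {"linear":[-0.11,-0.09,0],"turn":[0,0,-0.25],"claw":1}
```

>>> move_arm(deltas=[{"linear": [0, 0, -0.21], "turn": [0, 0, 0], "claw": 1}, {"linear": [0, 0, -0.42], "turn": [0, 0, 0], "claw": 1}, {"linear": [0, 0, -0.63], "turn": [0, 0, 0], "claw": 1}, {"linear": [0, 0, -0.84], "turn": [0, 0, 0], "claw": 1}, {"linear": [0, 0, -0.84], "turn": [0, 0, 0], "claw": 1}, {"linear": [0, 0, -0.84], "turn": [0, 0, 0], "claw": 1}, {"linear": [0, 0, -0.63], "turn": [0, 0, 0], "claw": 1}, {"linear": [0, 0, -0.42], "turn": [0, 0, 0], "claw": 1}, {"linear": [0, 0, -0.21], "turn": [0, 0, 0], "claw": 1}])

```text
time: 20.75
position: [0.5966, 0.2487, 0.2426]
tool_rot: [-2.058, -2.373, -0.004]
ft_force: [0.0, -0.4, -5.1]
grip_width: 0.176
```

>>> move_arm(deltas=[{"linear": [-0.11, -0.09, 0], "turn": [0, 0, -0.25], "claw": 1}, {"linear": [-0.22, -0.17, 0], "turn": [0, 0, -0.49], "claw": 1}, {"linear": [-0.33, -0.25, 0], "turn": [0, 0, -0.74], "claw": 1}, {"linear": [-0.44, -0.33, 0], "turn": [0, 0, -0.99], "claw": 1}, {"linear": [-0.44, -0.33, 0], "turn": [0, 0, -0.99], "claw": 1}, {"linear": [-0.44, -0.33, 0], "turn": [0, 0, -0.99], "claw": 1}, {"linear": [-0.44, -0.33, 0], "turn": [0, 0, -0.99], "claw": 1}, {"linear": [-0.44, -0.33, 0], "turn": [0, 0, -0.99], "claw": 1}, {"linear": [-0.44, -0.33, 0], "turn": [0, 0, -0.99], "claw": 1}, {"linear": [-0.44, -0.33, 0], "turn": [0, 0, -0.99], "claw": 1}, {"linear": [-0.44, -0.33, 0], "turn": [0, 0, -0.99], "claw": 1}, {"linear": [-0.44, -0.33, 0], "turn": [0, 0, -0.99], "claw": 1}, {"linear": [-0.44, -0.33, 0], "turn": [0, 0, -0.99], "claw": 1}, {"linear": [-0.44, -0.33, 0], "turn": [0, 0, -0.99], "claw": 1}, {"linear": [-0.44, -0.33, 0], "turn": [0, 0, -0.99], "claw": 1}, {"linear": [-0.44, -0.33, 0], "turn": [0, 0, -0.99], "claw": 1}, {"linear": [-0.44, -0.33, 0], "turn": [0, 0, -0.99], "claw": 1}, {"linear": [-0.44, -0.33, 0], "turn": [0, 0, -0.99], "claw": 1}, {"linear": [-0.44, -0.33, 0], "turn": [0, 0, -0.99], "claw": 1}, {"linear": [-0.44, -0.33, 0], "turn": [0, 0, -0.99], "claw": 1}])

```text
time: 22.42
position: [0.6241, -0.0361, 0.238]
tool_rot: [-0.231, -3.129, -0.0]
ft_force: [0.3, -0.0, -4.2]
grip_width: 0.175
```

>>> move_arm(deltas=[{"linear": [-0.33, -0.25, 0], "turn": [0, 0, -0.74], "claw": 1}, {"linear": [-0.22, -0.17, 0], "turn": [0, 0, -0.49], "claw": 1}, {"linear": [-0.11, -0.09, 0], "turn": [0, 0, -0.25], "claw": 1}, {"linear": [0, 0, 0], "turn": [0, 0, 0], "claw": 1}])

```text
time: 22.75
position: [0.6425, -0.0536, 0.2383]
tool_rot: [-0.076, -3.137, 0.0]
ft_force: [0.2, -0.6, -5.0]
grip_width: 0.176
```

```bash
cat >> h.py <<'E'
def pour(th,py=.02,ez=.11,px=.643,pyc=-.034):
    t=np.radians(th); fx=-.055*np.cos(t)+.081*np.sin(t); fz=-.055*np.sin(t)-.081*np.cos(t)
    g=np.array([px,pyc+py-fx,ez-fz]); P=pose(g,87,th); P[:3,3]-=P[:3,2]*.003; return P
E
python3 - <<'E'
from h import *
s=ctrl.get_state();print(s['position'],s['joint_positions'].round(2),s['ft_force'],s['grip_width'])
plan([pour(35,py=.03),pour(62,py=.03,ez=.11)],claw=1,vmax=.7)
E
```

```text
[ 0.64246761 -0.05361262  0.23828404] [-0.45  0.35  0.63  1.49 -0.21  1.37  1.72] [ 0.23408015 -0.60660257 -4.96186952] 0.17589380217110204
leg n=16 to [ 0.643 -0.007  0.21 ]
1 x {"linear":[0,0.02,0.03],"turn":[-0.17,0,0],"claw":1}
1 x {"linear":[0,0.05,0.05],"turn":[-0.34,0,0],"claw":1}
1 x {"linear":[0,0.07,0.08],"turn":[-0.51,0,0],"claw":1}
10 x {"linear":[0,0.1,0.1],"turn":[-0.67,-0.01,0],"claw":1}
1 x {"linear":[0,0.07,0.08],"turn":[-0.51,0,0],"claw":1}
1 x {"linear":[0,0.05,0.05],"turn":[-0.34,0,0],"claw":1}
1 x {"linear":[0,0.02,0.03],"turn":[-0.17,0,0],"claw":1}
leg n=13 to [ 0.643 -0.052  0.198]
1 x {"linear":[0,-0.03,-0.02],"turn":[-0.17,0,0],"claw":1}
1 x {"linear":[0,-0.07,-0.04],"turn":[-0.34,0,0],"claw":1}
1 x {"linear":[-0.01,-0.1,-0.06],"turn":[-0.51,0,0],"claw":1}
7 x {"linear":[-0.01,-0.13,-0.08],"turn":[-0.67,0,0],"claw":1}
1 x {"linear":[-0.01,-0.1,-0.06],"turn":[-0.51,0,0],"claw":1}
1 x {"linear":[0,-0.07,-0.04],"turn":[-0.34,0,0],"claw":1}
1 x {"linear":[0,-0.03,-0.02],"turn":[-0.17,0,0],"claw":1}
```

>>> move_arm(deltas=[{"linear": [0.02, 0.02, 0.03], "turn": [-0.17, 0, 0], "claw": 1}, {"linear": [0.04, 0.05, 0.05], "turn": [-0.34, 0, 0], "claw": 1}, {"linear": [0.07, 0.07, 0.08], "turn": [-0.51, 0, 0], "claw": 1}, {"linear": [0.07, 0.1, 0.1], "turn": [-0.67, 0, 0], "claw": 1}, {"linear": [0.07, 0.1, 0.1], "turn": [-0.67, 0, 0], "claw": 1}, {"linear": [0.07, 0.1, 0.1], "turn": [-0.67, 0, 0], "claw": 1}, {"linear": [0.07, 0.1, 0.1], "turn": [-0.67, 0, 0], "claw": 1}, {"linear": [0.07, 0.1, 0.1], "turn": [-0.67, 0, 0], "claw": 1}, {"linear": [0.07, 0.1, 0.1], "turn": [-0.67, 0, 0], "claw": 1}, {"linear": [0.07, 0.1, 0.1], "turn": [-0.67, 0, 0], "claw": 1}, {"linear": [0.07, 0.1, 0.1], "turn": [-0.67, 0, 0], "claw": 1}, {"linear": [0.07, 0.1, 0.1], "turn": [-0.67, 0, 0], "claw": 1}, {"linear": [0.07, 0.1, 0.1], "turn": [-0.67, 0, 0], "claw": 1}, {"linear": [0.05, 0.07, 0.08], "turn": [-0.51, 0, 0], "claw": 1}, {"linear": [0.04, 0.05, 0.05], "turn": [-0.34, 0, 0], "claw": 1}, {"linear": [0.02, 0.02, 0.03], "turn": [-0.17, 0, 0], "claw": 1}])

```text
time: 24.08
position: [0.6167, -0.0043, 0.2128]
tool_rot: [0.072, 2.982, 0.941]
ft_force: [-0.3, 0.8, -5.3]
grip_width: 0.176
```

>>> move_arm(deltas=[{"linear": [0, -0.03, -0.02], "turn": [-0.17, 0, 0], "claw": 1}, {"linear": [0, -0.07, -0.04], "turn": [-0.34, 0, 0], "claw": 1}, {"linear": [-0.01, -0.1, -0.06], "turn": [-0.51, 0, 0], "claw": 1}, {"linear": [-0.01, -0.13, -0.08], "turn": [-0.67, 0, 0], "claw": 1}, {"linear": [-0.01, -0.13, -0.08], "turn": [-0.67, 0, 0], "claw": 1}, {"linear": [-0.01, -0.13, -0.08], "turn": [-0.67, 0, 0], "claw": 1}, {"linear": [-0.01, -0.13, -0.08], "turn": [-0.67, 0, 0], "claw": 1}, {"linear": [-0.01, -0.13, -0.08], "turn": [-0.67, 0, 0], "claw": 1}, {"linear": [-0.01, -0.13, -0.08], "turn": [-0.67, 0, 0], "claw": 1}, {"linear": [-0.01, -0.13, -0.08], "turn": [-0.67, 0, 0], "claw": 1}, {"linear": [-0.01, -0.1, -0.06], "turn": [-0.51, 0, 0], "claw": 1}, {"linear": [0, -0.07, -0.04], "turn": [-0.34, 0, 0], "claw": 1}, {"linear": [0, -0.03, -0.02], "turn": [-0.17, 0, 0], "claw": 1}, {"linear": [0, 0, 0], "turn": [0, 0, 0], "claw": 1}, {"linear": [0, 0, 0], "turn": [0, 0, 0], "claw": 1}, {"linear": [0, 0, 0], "turn": [0, 0, 0], "claw": 1}, {"linear": [0, 0, 0], "turn": [0, 0, 0], "claw": 1}, {"linear": [0, 0, 0], "turn": [0, 0, 0], "claw": 1}])

```text
time: 25.58
position: [0.618, -0.0474, 0.2015]
tool_rot: [0.062, 2.673, 1.603]
ft_force: [0.5, 0.2, -2.7]
grip_width: 0.176
```

Run:
```python
from h import *
s=ctrl.get_state();print(s['position'],s['joint_positions'].round(2),s['ft_force'],s['grip_width'])
plan([pose((.62,-.07,.26),87,0),pose((.549,-.293,.26),7)],claw=1,ramp=2)
```

```text
[ 0.61799796 -0.04740505  0.20147409] [ 0.17  0.64  0.45  1.54 -1.11  1.79  2.37] [ 0.54493662  0.18621544 -2.69400637] 0.17639539476750263
leg n=18 to [ 0.62 -0.07  0.26]
1 x {"linear":[0,0.01,-0.04],"turn":[0.32,0,0],"claw":1}
1 x {"linear":[0,0.02,-0.09],"turn":[0.64,0,0],"claw":1}
14 x {"linear":[-0.01,0.03,-0.13],"turn":[0.97,0,0.01],"claw":1}
1 x {"linear":[0,0.02,-0.09],"turn":[0.64,0,0],"claw":1}
1 x {"linear":[0,0.01,-0.04],"turn":[0.32,0,0],"claw":1}
leg n=22 to [ 0.549 -0.293  0.26 ]
1 x {"linear":[-0.06,-0.13,0],"turn":[0,0,0.33],"claw":1}
1 x {"linear":[-0.11,-0.26,0],"turn":[0,0,0.67],"claw":1}
18 x {"linear":[-0.17,-0.39,0],"turn":[0,0,1],"claw":1}
1 x {"linear":[-0.11,-0.26,0],"turn":[0,0,0.67],"claw":1}
1 x {"linear":[-0.06,-0.13,0],"turn":[0,0,0.33],"claw":1}
```

>>> move_arm(deltas=[{"linear": [0, 0.01, -0.04], "turn": [0.32, 0, 0], "claw": 1}, {"linear": [0, 0.02, -0.09], "turn": [0.64, 0, 0], "claw": 1}, {"linear": [-0.01, 0.03, -0.13], "turn": [0.97, 0, 0.01], "claw": 1}, {"linear": [-0.01, 0.03, -0.13], "turn": [0.97, 0, 0.01], "claw": 1}, {"linear": [-0.01, 0.03, -0.13], "turn": [0.97, 0, 0.01], "claw": 1}, {"linear": [-0.01, 0.03, -0.13], "turn": [0.97, 0, 0.01], "claw": 1}, {"linear": [-0.01, 0.03, -0.13], "turn": [0.97, 0, 0.01], "claw": 1}, {"linear": [-0.01, 0.03, -0.13], "turn": [0.97, 0, 0.01], "claw": 1}, {"linear": [-0.01, 0.03, -0.13], "turn": [0.97, 0, 0.01], "claw": 1}, {"linear": [-0.01, 0.03, -0.13], "turn": [0.97, 0, 0.01], "claw": 1}, {"linear": [-0.01, 0.03, -0.13], "turn": [0.97, 0, 0.01], "claw": 1}, {"linear": [-0.01, 0.03, -0.13], "turn": [0.97, 0, 0.01], "claw": 1}, {"linear": [-0.01, 0.03, -0.13], "turn": [0.97, 0, 0.01], "claw": 1}, {"linear": [-0.01, 0.03, -0.13], "turn": [0.97, 0, 0.01], "claw": 1}, {"linear": [-0.01, 0.03, -0.13], "turn": [0.97, 0, 0.01], "claw": 1}, {"linear": [-0.01, 0.03, -0.13], "turn": [0.97, 0, 0.01], "claw": 1}, {"linear": [0, 0.02, -0.09], "turn": [0.64, 0, 0], "claw": 1}, {"linear": [0, 0.01, -0.04], "turn": [0.32, 0, 0], "claw": 1}])

```text
time: 27.08
position: [0.6214, -0.0658, 0.2593]
tool_rot: [-0.081, -3.136, 0.001]
ft_force: [0.5, 0.1, -3.7]
grip_width: 0.178
```

>>> move_arm(deltas=[{"linear": [-0.06, -0.13, 0], "turn": [0, 0, 0.33], "claw": 1}, {"linear": [-0.11, -0.26, 0], "turn": [0, 0, 0.67], "claw": 1}, {"linear": [-0.17, -0.39, 0], "turn": [0, 0, 1], "claw": 1}, {"linear": [-0.17, -0.39, 0], "turn": [0, 0, 1], "claw": 1}, {"linear": [-0.17, -0.39, 0], "turn": [0, 0, 1], "claw": 1}, {"linear": [-0.17, -0.39, 0], "turn": [0, 0, 1], "claw": 1}, {"linear": [-0.17, -0.39, 0], "turn": [0, 0, 1], "claw": 1}, {"linear": [-0.17, -0.39, 0], "turn": [0, 0, 1], "claw": 1}, {"linear": [-0.17, -0.39, 0], "turn": [0, 0, 1], "claw": 1}, {"linear": [-0.17, -0.39, 0], "turn": [0, 0, 1], "claw": 1}, {"linear": [-0.17, -0.39, 0], "turn": [0, 0, 1], "claw": 1}, {"linear": [-0.17, -0.39, 0], "turn": [0, 0, 1], "claw": 1}, {"linear": [-0.17, -0.39, 0], "turn": [0, 0, 1], "claw": 1}, {"linear": [-0.17, -0.39, 0], "turn": [0, 0, 1], "claw": 1}, {"linear": [-0.17, -0.39, 0], "turn": [0, 0, 1], "claw": 1}, {"linear": [-0.17, -0.39, 0], "turn": [0, 0, 1], "claw": 1}, {"linear": [-0.17, -0.39, 0], "turn": [0, 0, 1], "claw": 1}, {"linear": [-0.17, -0.39, 0], "turn": [0, 0, 1], "claw": 1}, {"linear": [-0.17, -0.39, 0], "turn": [0, 0, 1], "claw": 1}, {"linear": [-0.17, -0.39, 0], "turn": [0, 0, 1], "claw": 1}])

```text
time: 28.75
position: [0.559, -0.2874, 0.2586]
tool_rot: [-2.008, -2.411, 0.005]
ft_force: [0.1, 0.5, -2.3]
grip_width: 0.176
```

>>> move_arm(deltas=[{"linear": [-0.11, -0.26, 0], "turn": [0, 0, 0.67], "claw": 1}, {"linear": [-0.06, -0.13, 0], "turn": [0, 0, 0.33], "claw": 1}, {"linear": [0, 0, 0], "turn": [0, 0, 0], "claw": 1}, {"linear": [0, 0, 0], "turn": [0, 0, 0], "claw": 1}])

```text
time: 29.08
position: [0.5497, -0.2929, 0.2588]
tool_rot: [-2.083, -2.347, 0.005]
ft_force: [0.5, -0.7, -2.6]
grip_width: 0.174
```

Run:
```python
from h import *
s=ctrl.get_state();print(s['position'],s['joint_positions'].round(2),s['ft_force'],s['grip_width'])
plan([pose((.549,-.293,.1),7),pose((.549,-.293,.094),7)],claw=1,ramp=2)
t=snap('top');cv2.imwrite('pics/raw_t3.png',t)
cv2.imwrite('pics/j1.png',cv2.resize(t[100:300,150:440],(800,552),interpolation=2))
```

```text
[ 0.54968946 -0.2928598   0.25876955] [-0.32  0.38  0.99  1.53 -0.31  1.41  0.81] [ 0.51208474 -0.74045846 -2.58138384] 0.17380835005714923
leg n=8 to [ 0.549 -0.293  0.1  ]
1 x {"linear":[0,0,0.29],"turn":[0,0,0],"claw":1}
1 x {"linear":[0,0,0.59],"turn":[-0.01,0,-0.01],"claw":1}
4 x {"linear":[0,0,0.88],"turn":[-0.01,0,-0.01],"claw":1}
1 x {"linear":[0,0,0.59],"turn":[-0.01,0,-0.01],"claw":1}
1 x {"linear":[0,0,0.29],"turn":[0,0,0],"claw":1}
leg n=3 to [ 0.549 -0.293  0.094]
1 x {"linear":[0,0,0.04],"turn":[0,0,0],"claw":1}
1 x {"linear":[0,0,0.12],"turn":[0,0,0],"claw":1}
1 x {"linear":[0,0,0.04],"turn":[0,0,0],"claw":1}
```

View pics/j1.png

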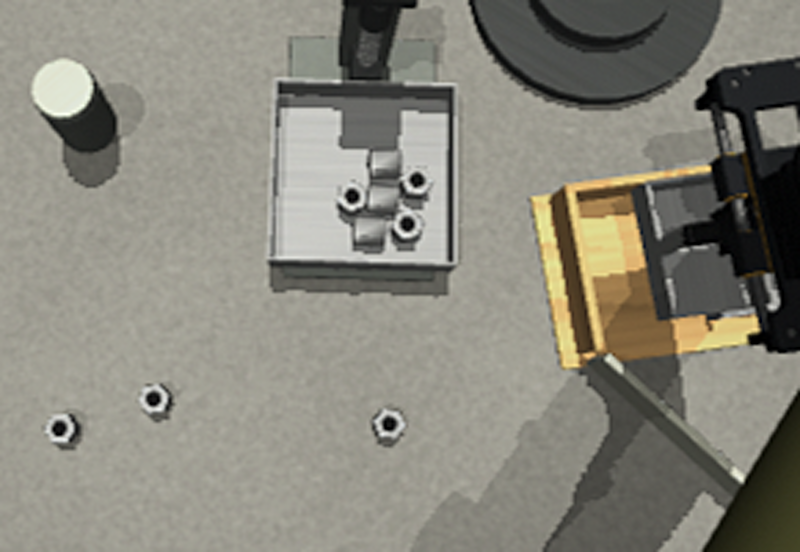

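>>> move_arm(deltas=[{"linear": [0, 0, 0.29], "turn": [0, 0, 0], "claw": 1}, {"linear": [0, 0, 0.59], "turn": [0, 0, 0], "claw": 1}, {"linear": [0, 0, 0.88], "turn": [0, 0, 0], "claw": 1}, {"linear": [0, 0, 0.88], "turn": [0, 0, 0], "claw": 1}, {"linear": [0, 0, 0.88], "turn": [0, 0, 0], "claw": 1}, {"linear": [0, 0, 0.88], "turn": [0, 0, 0], "claw": 1}, {"linear": [0, 0, 0.59], "turn": [0, 0, 0], "claw": 1}, {"linear": [0, 0, 0.29], "turn": [0, 0, 0], "claw": 1}, {"linear": [0, 0, 0.13], "turn": [0, 0, 0], "claw": 1}, {"linear": [0, 0, 0.06], "turn": [0, 0, 0], "claw": 1}, {"linear": [0, 0, 0], "turn": [0, 0, 0], "claw": 1}])

```text
time: 30.05
position: [0.5496, -0.2932, 0.0953]
tool_rot: [-2.084, -2.349, 0.007]
ft_force: [0.2, 0.5, -2.2]
grip_width: 0.176
```

>>> move_arm(deltas=[{"linear": [0, 0, 0.05], "turn": [0, 0, 0], "claw": 1}, {"linear": [0, 0, 0], "turn": [0, 0, 0], "claw": 1}, {"linear": [0, 0, 0], "turn": [0, 0, 0], "claw": 1}])

```text
time: 30.3
position: [0.5497, -0.2934, 0.0943]
tool_rot: [-2.085, -2.349, 0.006]
ft_force: [0.8, -0.2, 0.1]
grip_width: 0.173
```

>>> move_arm(deltas=[{"linear": [0, 0, 0], "turn": [0, 0, 0], "claw": 0.3}, {"linear": [0, 0, 0], "turn": [0, 0, 0], "claw": 0.3}, {"linear": [0, 0, 0], "turn": [0, 0, 0], "claw": 0.3}, {"linear": [0, 0, 0], "turn": [0, 0, 0], "claw": 0.3}, {"linear": [0, 0, 0], "turn": [0, 0, 0], "claw": 0.3}, {"linear": [0, 0, 0], "turn": [0, 0, 0], "claw": 0.3}, {"linear": [0, 0, -0.3], "turn": [0, 0, 0], "claw": 0.3}, {"linear": [0, 0, -0.6], "turn": [0, 0, 0], "claw": 0.3}, {"linear": [0, 0, -0.9], "turn": [0, 0, 0], "claw": 0.3}, {"linear": [0, 0, -0.9], "turn": [0, 0, 0], "claw": 0.3}, {"linear": [0, 0, -0.6], "turn": [0, 0, 0], "claw": 0.3}, {"linear": [0, 0, -0.3], "turn": [0, 0, 0], "claw": 0.3}])

```text
time: 31.3
position: [0.5504, -0.2938, 0.2047]
tool_rot: [2.085, 2.349, -0.005]
ft_force: [-0.3, -0.2, -0.3]
grip_width: 0.698
```

Run:
```python
from h import *
s=ctrl.get_state();print(s['position'],s['joint_positions'].round(2),s['ft_force'],s['grip_width'])
# hex orientation of loose nuts: bright ring mask contour -> 6-fold phase
t=cv2.imread('pics/raw_t3.png')
for n,(u,v) in dict(n1=(171.5,255.3),n2=(205.5,244.3),n3=(290.7,253.5)).items():
    g=cv2.resize(t[int(v)-9:int(v)+10,int(u)-9:int(u)+10],None,fx=8,fy=8,interpolation=2)
    m=(cv2.cvtColor(g,6)>165).astype('u1'); c=max(cv2.findContours(m,0,1)[0],key=cv2.contourArea)
    (cx,cy),r=cv2.minEnclosingCircle(c); M=cv2.moments(cv2.convexHull(c)); cx,cy=M['m10']/M['m00'],M['m01']/M['m00']
    h=cv2.approxPolyDP(cv2.convexHull(c),3,True)[:,0]
    print(n,'ctr',u//1-9+cx/8,v//1-9+cy/8,'r',r/8,'vertex ang',[int(np.degrees(np.arctan2(y-cy,x-cx))%60) for x,y in h])
plan([pose((.4086,-.0501,.14),87)],claw=0.3,ramp=2)
```

```text
[ 0.55044049 -0.29383221  0.2047479 ] [-0.31  0.41  0.97  1.6  -0.34  1.31  0.83] [-0.29790178 -0.21077404 -0.29941536] 0.6982097427921048
n1 ctr 171.21878491209503 255.02596724877992 r 5.843344688415527 vertex ang [0, 46, 58, 14, 56, 4, 43, 55]
n2 ctr 205.29208657810352 244.24121621621623 r 5.624781608581543 vertex ang [43, 43, 9, 54, 41, 24, 59, 34, 49]
n3 ctr 291.17639929305705 253.43044881149268 r 5.600439548492432 vertex ang [8, 6, 0, 13, 6, 3, 36, 11]
leg n=23 to [ 0.409 -0.05   0.14 ]
1 x {"linear":[0.16,0.04,0.03],"turn":[0,0,-0.32],"claw":0.3}
1 x {"linear":[0.31,0.09,0.07],"turn":[0,0,-0.64],"claw":0.3}
19 x {"linear":[0.47,0.12,0.1],"turn":[0,0,-0.95],"claw":0.3}
1 x {"linear":[0.31,0.09,0.07],"turn":[0,0,-0.64],"claw":0.3}
1 x {"linear":[0.16,0.04,0.03],"turn":[0,0,-0.32],"claw":0.3}
```

Run:
```python
from h import *
plan([pose((.4086,-.0501,.11),54),pose((.4086,-.0501,.034),54)],claw=0.3,ramp=2)
```

```text
leg n=14 to [ 0.409 -0.05   0.11 ]
1 x {"linear":[0.27,0,0.09],"turn":[0,0,-0.33],"claw":0.3}
1 x {"linear":[0.54,-0.01,0.17],"turn":[0,0,-0.66],"claw":0.3}
10 x {"linear":[0.81,-0.02,0.26],"turn":[0,0,-0.98],"claw":0.3}
1 x {"linear":[0.54,-0.01,0.17],"turn":[0,0,-0.66],"claw":0.3}
1 x {"linear":[0.27,0,0.09],"turn":[0,0,-0.33],"claw":0.3}
leg n=5 to [ 0.409 -0.05   0.034]
1 x {"linear":[0,0,0.28],"turn":[0,0,0],"claw":0.3}
1 x {"linear":[0,0,0.56],"turn":[0,0,0],"claw":0.3}
1 x {"linear":[0,0,0.84],"turn":[0,0,0],"claw":0.3}
1 x {"linear":[0,0,0.56],"turn":[0,0,0],"claw":0.3}
1 x {"linear":[0,0,0.28],"turn":[0,0,0],"claw":0.3}
```

>>> move_arm(deltas=[{"linear": [0.27, 0, 0.09], "turn": [0, 0, -0.33], "claw": 0.3}, {"linear": [0.54, -0.01, 0.17], "turn": [0, 0, -0.66], "claw": 0.3}, {"linear": [0.81, -0.02, 0.26], "turn": [0, 0, -0.98], "claw": 0.3}, {"linear": [0.81, -0.02, 0.26], "turn": [0, 0, -0.98], "claw": 0.3}, {"linear": [0.81, -0.02, 0.26], "turn": [0, 0, -0.98], "claw": 0.3}, {"linear": [0.81, -0.02, 0.26], "turn": [0, 0, -0.98], "claw": 0.3}, {"linear": [0.81, -0.02, 0.26], "turn": [0, 0, -0.98], "claw": 0.3}, {"linear": [0.81, -0.02, 0.26], "turn": [0, 0, -0.98], "claw": 0.3}, {"linear": [0.81, -0.02, 0.26], "turn": [0, 0, -0.98], "claw": 0.3}, {"linear": [0.81, -0.02, 0.26], "turn": [0, 0, -0.98], "claw": 0.3}, {"linear": [0.81, -0.02, 0.26], "turn": [0, 0, -0.98], "claw": 0.3}, {"linear": [0.81, -0.02, 0.26], "turn": [0, 0, -0.98], "claw": 0.3}, {"linear": [0.54, -0.01, 0.17], "turn": [0, 0, -0.66], "claw": 0.3}, {"linear": [0.27, 0, 0.09], "turn": [0, 0, -0.33], "claw": 0.3}, {"linear": [0, 0, 0], "turn": [0, 0, 0], "claw": 0.3}, {"linear": [0, 0, 0], "turn": [0, 0, 0], "claw": 0.3}])

```text
time: 32.63
position: [0.4078, -0.0468, 0.1079]
tool_rot: [-0.97, -2.983, 0.004]
ft_force: [-0.6, -0.7, 1.3]
grip_width: 0.697
```

Run:
```python
from h import *
s=ctrl.get_state();print(s['position'],s['joint_positions'].round(2),s['ft_force'],s['grip_width'],s['tool_rot'])
sd=snap('side');t=snap('top');cv2.imwrite('pics/raw_t4.png',t);cv2.imwrite('pics/raw_s4.png',sd)
plan([pose((.4086,-.0501,.034),54)],claw=0.3,ramp=2)
```

```text
[ 0.40775561 -0.04684054  0.10788925] [-0.75 -0.13  0.77  2.19  0.1   1.05  0.9 ] [-0.63034478 -0.66983314  1.26771804] 0.6966559518269934 [-0.9703997  -2.98297128  0.00421276]
leg n=5 to [ 0.409 -0.05   0.034]
1 x {"linear":[-0.01,-0.01,0.28],"turn":[-0.01,0,0],"claw":0.3}
1 x {"linear":[-0.01,-0.01,0.55],"turn":[-0.01,-0.01,-0.01],"claw":0.3}
1 x {"linear":[-0.02,-0.02,0.83],"turn":[-0.02,-0.01,-0.01],"claw":0.3}
1 x {"linear":[-0.01,-0.01,0.55],"turn":[-0.01,-0.01,-0.01],"claw":0.3}
1 x {"linear":[-0.01,-0.01,0.28],"turn":[-0.01,0,0],"claw":0.3}
```

>>> move_arm(deltas=[{"linear": [-0.01, -0.01, 0.28], "turn": [-0.01, 0, 0], "claw": 0.3}, {"linear": [-0.01, -0.01, 0.55], "turn": [-0.01, -0.01, -0.01], "claw": 0.3}, {"linear": [-0.02, -0.02, 0.83], "turn": [-0.02, -0.01, -0.01], "claw": 0.3}, {"linear": [-0.01, -0.01, 0.55], "turn": [-0.01, -0.01, -0.01], "claw": 0.3}, {"linear": [-0.01, -0.01, 0.28], "turn": [-0.01, 0, 0], "claw": 0.3}, {"linear": [0, 0, 0], "turn": [0, 0, 0], "claw": 0.3}, {"linear": [0, 0, 0], "turn": [0, 0, 0], "claw": 0.3}])

```text
time: 33.32
position: [0.408, -0.0502, 0.0333]
tool_rot: [-0.97, -2.986, 0.002]
ft_force: [0.3, -0.1, -0.1]
grip_width: 0.701
```

Run:
```python
from h import *
s=ctrl.get_state();print(s['position'],s['joint_positions'].round(2),s['ft_force'],s['grip_width'],s['tool_rot'])
t=snap('top');sd=snap('side')
plan([pose((.4086,-.0501,.034),54)],claw=0.3,ramp=0)
a=cv2.resize(t[220:290,250:330],(400,350),interpolation=2);b=cv2.resize(sd[160:240,260:351],(398,350),interpolation=2)
cv2.imwrite('pics/k1.png',np.hstack([a,b]))
```

```text
[ 0.40795123 -0.05018882  0.03329832] [-0.74  0.04  0.82  2.26 -0.04  0.86  1.05] [ 0.25740666 -0.12992199 -0.0805935 ] 0.7010971137480031 [-9.70114500e-01 -2.98602587e+00  1.65796205e-03]
leg n=1 to [ 0.409 -0.05   0.034]
1 x {"linear":[0,-0.02,0.01],"turn":[0.01,-0.01,0.01],"claw":0.3}
```

View pics/k1.png

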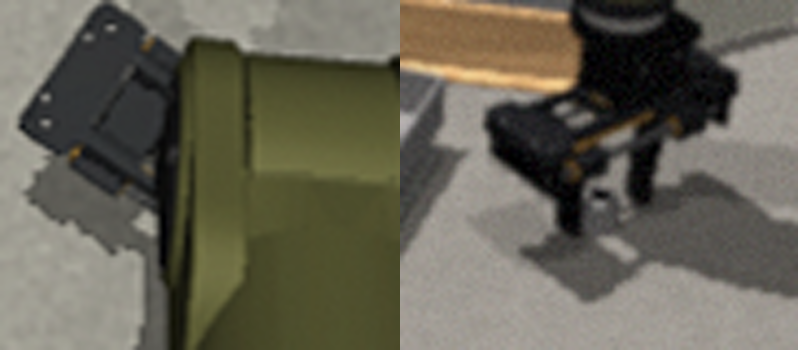

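Side view shows the nut between the fingers. Close and lift. (13 pictures viewed.)

>>> move_arm(deltas=[{"linear": [0, 0, 0], "turn": [0, 0, 0], "claw": 0.5}, {"linear": [0, 0, 0], "turn": [0, 0, 0], "claw": 0.6}, {"linear": [0, 0, 0], "turn": [0, 0, 0], "claw": 0.8}, {"linear": [0, 0, 0], "turn": [0, 0, 0], "claw": 1}, {"linear": [0, 0, 0], "turn": [0, 0, 0], "claw": 1}, {"linear": [0, 0, 0], "turn": [0, 0, 0], "claw": 1}, {"linear": [0, 0, 0], "turn": [0, 0, 0], "claw": 1}, {"linear": [0, 0, 0], "turn": [0, 0, 0], "claw": 1}, {"linear": [0, 0, 0], "turn": [0, 0, 0], "claw": 1}, {"linear": [0, 0, 0], "turn": [0, 0, 0], "claw": 1}, {"linear": [0, 0, -0.4], "turn": [0, 0, 0], "claw": 1}, {"linear": [0, 0, -0.8], "turn": [0, 0, 0], "claw": 1}, {"linear": [0, 0, -1], "turn": [0, 0, 0], "claw": 1}, {"linear": [0, 0, -1], "turn": [0, 0, 0], "claw": 1}, {"linear": [0, 0, -0.8], "turn": [0, 0, 0], "claw": 1}, {"linear": [0, 0, -0.4], "turn": [0, 0, 0], "claw": 1}, {"linear": [0, 0, 0], "turn": [0, 0, 0], "claw": 1}], grip_force=35)

```text
time: 34.83
position: [0.4098, -0.0496, 0.1679]
tool_rot: [0.968, 2.986, 0.006]
ft_force: [0.4, -1.2, -1.1]
grip_width: 0.291
```

Run:
```python
from h import *
s=ctrl.get_state();print(s['position'],s['joint_positions'].round(2),s['ft_force'],s['grip_width']*87)
plan([pose((.590,.014,.15),54),pose((.590,.014,.092),54)],claw=1,ramp=2)
```

```text
[ 0.40983266 -0.049595    0.16787219] [-0.75 -0.23  0.73  2.12  0.16  1.19  0.85] [ 0.361264   -1.2106014  -1.08196264] 25.288627053844163
leg n=8 to [0.59  0.014 0.15 ]
1 x {"linear":[-0.2,0.29,0.03],"turn":[0,0,0],"claw":1}
1 x {"linear":[-0.4,0.58,0.07],"turn":[0.01,0,0],"claw":1}
4 x {"linear":[-0.6,0.87,0.1],"turn":[0.01,0,0],"claw":1}
1 x {"linear":[-0.4,0.58,0.07],"turn":[0.01,0,0],"claw":1}
1 x {"linear":[-0.2,0.29,0.03],"turn":[0,0,0],"claw":1}
leg n=4 to [0.59  0.014 0.092]
1 x {"linear":[0,0,0.32],"turn":[0,0,0],"claw":1}
2 x {"linear":[0,0,0.64],"turn":[0,0,0],"claw":1}
1 x {"linear":[0,0,0.32],"turn":[0,0,0],"claw":1}
```

>>> move_arm(deltas=[{"linear": [-0.2, 0.29, 0.03], "turn": [0, 0, 0], "claw": 1}, {"linear": [-0.4, 0.58, 0.07], "turn": [0, 0, 0], "claw": 1}, {"linear": [-0.6, 0.87, 0.1], "turn": [0, 0, 0], "claw": 1}, {"linear": [-0.6, 0.87, 0.1], "turn": [0, 0, 0], "claw": 1}, {"linear": [-0.6, 0.87, 0.1], "turn": [0, 0, 0], "claw": 1}, {"linear": [-0.6, 0.87, 0.1], "turn": [0, 0, 0], "claw": 1}, {"linear": [-0.4, 0.58, 0.07], "turn": [0, 0, 0], "claw": 1}, {"linear": [-0.2, 0.29, 0.03], "turn": [0, 0, 0], "claw": 1}, {"linear": [0, 0, 0.4], "turn": [0, 0, 0], "claw": 1}, {"linear": [0, 0, 0.7], "turn": [0, 0, 0], "claw": 1}, {"linear": [0, 0, 0.7], "turn": [0, 0, 0], "claw": 1}, {"linear": [0, 0, 0.4], "turn": [0, 0, 0], "claw": 1}, {"linear": [0, 0, 0], "turn": [0, 0, 0], "claw": 1}, {"linear": [0, 0, 0], "turn": [0, 0, 0], "claw": 1}])

```text
time: 36.0
position: [0.5864, 0.0128, 0.0801]
tool_rot: [-0.97, -2.986, 0.002]
ft_force: [1.2, -0.2, -1.0]
grip_width: 0.299
```

>>> move_arm(deltas=[{"linear": [0, 0, 0], "turn": [0, 0, 0], "claw": 0.55}, {"linear": [0, 0, 0], "turn": [0, 0, 0], "claw": 0.55}, {"linear": [0, 0, 0], "turn": [0, 0, 0], "claw": 0.55}, {"linear": [0, 0, 0], "turn": [0, 0, 0], "claw": 0.55}, {"linear": [0, 0, -0.3], "turn": [0, 0, 0], "claw": 0.55}, {"linear": [0, 0, -0.7], "turn": [0, 0, 0], "claw": 0.55}, {"linear": [0, 0, -0.9], "turn": [0, 0, 0], "claw": 0.55}, {"linear": [0, 0, -0.6], "turn": [0, 0, 0], "claw": 0.3}, {"linear": [0, 0, -0.2], "turn": [0, 0, 0], "claw": 0.3}])

```text
time: 36.75
position: [0.5883, 0.0136, 0.1655]
tool_rot: [0.969, 2.987, 0.005]
ft_force: [0.2, -0.5, -0.3]
grip_width: 0.532
```

```bash
cat >> h.py <<'E'
def nuts(t,x0=130,y0=215,x1=330,y1=290):
    """loose nuts: bright ring with dark bore, near bench"""
    g=cv2.cvtColor(t,6)[y0:y1,x0:x1]; g=cv2.resize(g,None,fx=4,fy=4,interpolation=2)
    m=(g>165).astype('u1'); out=[]
    for c in cv2.findContours(m,0,1)[0]:
        h=cv2.convexHull(c);A=cv2.contourArea(h)/16
        if 50<A<130:
            M=cv2.moments(h); u=x0+M['m10']/M['m00']/4-.4; v=y0+M['m01']/M['m00']/4-.4
            out.append((round(u,1),round(v,1),round(A),atz('top',(u,v),.03).round(4)))
    return out
E
python3 - <<'E'
from h import *
s=ctrl.get_state();print(s['position'],s['joint_positions'].round(2),s['ft_force'],s['grip_width']*87)
print(nuts(cv2.imread('pics/raw_t3.png'))); t=snap('top');cv2.imwrite('pics/raw_t5.png',t);print(nuts(t))
plan([pose((.411,.261,.12),63),pose((.411,.261,.034),63)],claw=.3,ramp=2)
E
```

```text
[0.58832131 0.01363776 0.16545198] [-0.74  0.3   0.8   1.74 -0.23  1.2   1.07] [ 0.21982975 -0.47740897 -0.31498557] 46.311954861314824
[(170.8, 254.6, 86, array([0.4129, 0.2627, 0.03  ])), (290.7, 253.0, 79, array([ 0.41  , -0.0501,  0.03  ])), (204.8, 243.8, 84, array([0.4388, 0.1737, 0.03  ]))]
[(190.8, 286.2, 93, array([0.3315, 0.21  , 0.03  ])), (173.5, 281.1, 59, array([0.3453, 0.2547, 0.03  ])), (163.6, 279.7, 100, array([0.3494, 0.2802, 0.03  ])), (327.6, 261.1, 59, array([ 0.387 , -0.1447,  0.03  ])), (136.2, 217.7, 61, array([0.5115, 0.356 , 0.03  ]))]
leg n=12 to [0.411 0.261 0.12 ]
1 x {"linear":[0.31,0.13,0.05],"turn":[0,0,-0.07],"claw":0.3}
1 x {"linear":[0.62,0.26,0.1],"turn":[0,0,-0.15],"claw":0.3}
8 x {"linear":[0.94,0.39,0.15],"turn":[0,0,-0.22],"claw":0.3}
1 x {"linear":[0.62,0.26,0.1],"turn":[0,0,-0.15],"claw":0.3}
1 x {"linear":[0.31,0.13,0.05],"turn":[0,0,-0.07],"claw":0.3}
leg n=5 to [0.411 0.261 0.034]
1 x {"linear":[0,0,0.32],"turn":[0,0,0],"claw":0.3}
1 x {"linear":[0,0,0.64],"turn":[0,0,0],"claw":0.3}
1 x {"linear":[0,0,0.96],"turn":[0,0,0],"claw":0.3}
1 x {"linear":[0,0,0.64],"turn":[0,0,0],"claw":0.3}
1 x {"linear":[0,0,0.32],"turn":[0,0,0],"claw":0.3}
```

```bash
cat >> h.py <<'E'
def match(t,tpl,lo=.6,box=(120,190,340,300)):
    x0,y0,x1,y1=box; r=cv2.matchTemplate(cv2.cvtColor(t,6)[y0:y1,x0:x1],tpl,cv2.TM_CCOEFF_NORMED); out=[]
    h=tpl.shape[0]//2
    for _ in range(6):
        _,v,_,p=cv2.minMaxLoc(r)
        if v<lo: break
        out.append((round(v,2),p[0]+x0+h,p[1]+y0+h)); r[max(0,p[1]-6):p[1]+7,max(0,p[0]-6):p[0]+7]=-1
    return out
TPL=lambda:cv2.cvtColor(cv2.imread('pics/raw_t3.png'),6)[238:251,199:212]
E
python3 - <<'E'
from h import *
for f in('raw_t3','raw_t5'): print(f,match(cv2.imread(f'pics/{f}.png'),TPL()))
t=cv2.imread('pics/raw_t5.png'); crop(t,120,100,210,200,2.8,'pics/l1.png')
E
```

```text
raw_t3 [(1.0, 205, 244), (0.91, 171, 255), (0.7, 291, 253)]
raw_t5 [(1.0, 205, 244), (0.91, 170, 268)]
```

Run:
```python
from h import *
t=cv2.imread('pics/raw_t5.png')
for (u,v) in((170,268),(205,244)):
    g=cv2.resize(t[v-9:v+10,u-9:u+10],None,fx=8,fy=8,interpolation=2)
    for th in(150,):
        m=(cv2.cvtColor(g,6)>th).astype('u1'); c=max(cv2.findContours(m,0,1)[0],key=cv2.contourArea)
        H=cv2.convexHull(c);M=cv2.moments(H); cx,cy=M['m10']/M['m00'],M['m01']/M['m00']
        U=u-9+cx/8-.45;V=v-9+cy/8-.45
        a=[np.degrees(np.arctan2(y-cy,x-cx)) for x,y in cv2.approxPolyDP(H,3,True)[:,0]]
        print(U,V,cv2.contourArea(H)/64,[int(x%60) for x in a],atz('top',(U,V),.03))
crop(t,155,250,34,34,12,'pics/l1.png')
```

```text
169.9875 267.9875 356.265625 [15, 45, 15, 45] [0.37866425 0.26418727 0.03      ]
204.9875 243.9875 356.265625 [15, 45, 15, 45] [0.43821902 0.173264   0.03      ]
```

View pics/l1.png

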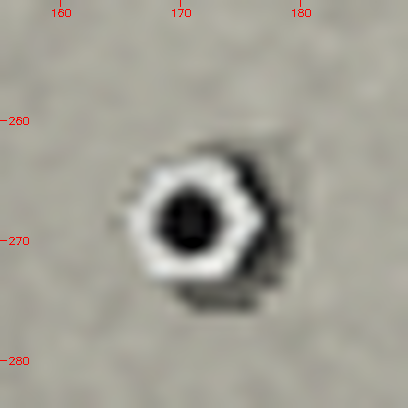

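Run:
```python
from h import *
p=atz('top',(170.3,267.7),.03);print(p)
plan([pose((p[0],p[1],.12),62),pose((p[0],p[1],.034),62)],claw=.3,ramp=2)
```

```text
[0.37937683 0.26338631 0.03      ]
leg n=13 to [0.379 0.263 0.12 ]
1 x {"linear":[0.31,0.1,0.05],"turn":[0,0,-0.06],"claw":0.3}
1 x {"linear":[0.63,0.2,0.09],"turn":[0,0,-0.12],"claw":0.3}
9 x {"linear":[0.94,0.3,0.14],"turn":[0,0,-0.18],"claw":0.3}
1 x {"linear":[0.63,0.2,0.09],"turn":[0,0,-0.12],"claw":0.3}
1 x {"linear":[0.31,0.1,0.05],"turn":[0,0,-0.06],"claw":0.3}
leg n=5 to [0.379 0.263 0.034]
1 x {"linear":[0,0,0.32],"turn":[0,0,0],"claw":0.3}
1 x {"linear":[0,0,0.64],"turn":[0,0,0],"claw":0.3}
1 x {"linear":[0,0,0.96],"turn":[0,0,0],"claw":0.3}
1 x {"linear":[0,0,0.64],"turn":[0,0,0],"claw":0.3}
1 x {"linear":[0,0,0.32],"turn":[0,0,0],"claw":0.3}
```

>>> move_arm(deltas=[{"linear": [0.31, 0.1, 0.05], "turn": [0, 0, -0.06], "claw": 0.3}, {"linear": [0.63, 0.2, 0.09], "turn": [0, 0, -0.12], "claw": 0.3}, {"linear": [0.94, 0.3, 0.14], "turn": [0, 0, -0.18], "claw": 0.3}, {"linear": [0.94, 0.3, 0.14], "turn": [0, 0, -0.18], "claw": 0.3}, {"linear": [0.94, 0.3, 0.14], "turn": [0, 0, -0.18], "claw": 0.3}, {"linear": [0.94, 0.3, 0.14], "turn": [0, 0, -0.18], "claw": 0.3}, {"linear": [0.94, 0.3, 0.14], "turn": [0, 0, -0.18], "claw": 0.3}, {"linear": [0.94, 0.3, 0.14], "turn": [0, 0, -0.18], "claw": 0.3}, {"linear": [0.94, 0.3, 0.14], "turn": [0, 0, -0.18], "claw": 0.3}, {"linear": [0.94, 0.3, 0.14], "turn": [0, 0, -0.18], "claw": 0.3}, {"linear": [0.94, 0.3, 0.14], "turn": [0, 0, -0.18], "claw": 0.3}, {"linear": [0.63, 0.2, 0.09], "turn": [0, 0, -0.12], "claw": 0.3}, {"linear": [0.31, 0.1, 0.05], "turn": [0, 0, -0.06], "claw": 0.3}, {"linear": [0, 0, 0], "turn": [0, 0, 0], "claw": 0.3}, {"linear": [0, 0, 0], "turn": [0, 0, 0], "claw": 0.3}])

```text
time: 38.05
position: [0.3778, 0.2624, 0.1158]
tool_rot: [-0.759, -3.047, 0.002]
ft_force: [-0.1, -0.8, 0.4]
grip_width: 0.7
```

Run:
```python
from h import *
s=ctrl.get_state();print(s['position'],s['joint_positions'].round(2),s['ft_force'],s['grip_width']*87)
plan([pose((.3794,.2634,.034),62)],claw=.3,ramp=2)
```

```text
[0.37776071 0.26235364 0.11578084] [-1.21  0.02  0.56  2.08 -0.01  1.05  0.43] [-0.05721514 -0.76408661  0.39857612] 60.88601849998849
leg n=5 to [0.379 0.263 0.034]
1 x {"linear":[0,0.01,0.3],"turn":[0,0,0],"claw":0.3}
1 x {"linear":[-0.01,0.01,0.61],"turn":[-0.01,-0.01,0],"claw":0.3}
1 x {"linear":[-0.01,0.02,0.91],"turn":[-0.01,-0.01,0],"claw":0.3}
1 x {"linear":[-0.01,0.01,0.61],"turn":[-0.01,-0.01,0],"claw":0.3}
1 x {"linear":[0,0.01,0.3],"turn":[0,0,0],"claw":0.3}
```

>>> move_arm(deltas=[{"linear": [0, 0.01, 0.3], "turn": [0, 0, 0], "claw": 0.3}, {"linear": [-0.01, 0.01, 0.61], "turn": [0, 0, 0], "claw": 0.3}, {"linear": [-0.01, 0.02, 0.91], "turn": [0, 0, 0], "claw": 0.3}, {"linear": [-0.01, 0.01, 0.61], "turn": [0, 0, 0], "claw": 0.3}, {"linear": [0, 0.01, 0.3], "turn": [0, 0, 0], "claw": 0.3}, {"linear": [0, 0, 0], "turn": [0, 0, 0], "claw": 0.3}, {"linear": [0, 0, 0], "turn": [0, 0, 0], "claw": 0.5}, {"linear": [0, 0, 0], "turn": [0, 0, 0], "claw": 0.65}, {"linear": [0, 0, 0], "turn": [0, 0, 0], "claw": 0.8}, {"linear": [0, 0, 0], "turn": [0, 0, 0], "claw": 1}, {"linear": [0, 0, 0], "turn": [0, 0, 0], "claw": 1}, {"linear": [0, 0, 0], "turn": [0, 0, 0], "claw": 1}, {"linear": [0, 0, 0], "turn": [0, 0, 0], "claw": 1}, {"linear": [0, 0, 0], "turn": [0, 0, 0], "claw": 1}, {"linear": [0, 0, 0], "turn": [0, 0, 0], "claw": 1}, {"linear": [0, 0, 0], "turn": [0, 0, 0], "claw": 1}, {"linear": [0, 0, 0], "turn": [0, 0, 0], "claw": 1}])

```text
time: 39.47
position: [0.3799, 0.2646, 0.035]
tool_rot: [-0.76, -3.047, -0.002]
ft_force: [-1.1, -0.4, 5.8]
grip_width: 0.292
```

>>> move_arm(deltas=[{"linear": [0, 0, -0.4], "turn": [0, 0, 0], "claw": 1}, {"linear": [0, 0, -0.8], "turn": [0, 0, 0], "claw": 1}, {"linear": [0, 0, -1], "turn": [0, 0, 0], "claw": 1}, {"linear": [0, 0, -1], "turn": [0, 0, 0], "claw": 1}, {"linear": [0, 0, -0.6], "turn": [0, 0, 0], "claw": 1}, {"linear": [0, 0, -0.3], "turn": [0, 0, 0], "claw": 1}, {"linear": [0, 0, 0], "turn": [0, 0, 0], "claw": 1}])

```text
time: 40.05
position: [0.3807, 0.2651, 0.1591]
tool_rot: [-0.76, -3.048, -0.006]
ft_force: [0.6, -0.3, -0.9]
grip_width: 0.292
```

Run:
```python
from h import *
s=ctrl.get_state();print(s['position'],s['joint_positions'].round(2),s['ft_force'],s['grip_width']*87)
plan([pose((.628,.012,.155),75),pose((.628,.012,.079),75)],claw=1,ramp=2)
```

```text
[0.38067868 0.26507042 0.15914697] [-1.23 -0.04  0.56  2.02  0.02  1.14  0.41] [ 0.58021091 -0.32442498 -0.93106726] 25.4197497878764
leg n=13 to [0.628 0.012 0.155]
1 x {"linear":[-0.33,-0.15,0],"turn":[0,0,-0.1],"claw":1}
1 x {"linear":[-0.66,-0.29,0.01],"turn":[0,0,-0.2],"claw":1}
9 x {"linear":[-0.98,-0.43,0.01],"turn":[0.01,0,-0.3],"claw":1}
1 x {"linear":[-0.66,-0.29,0.01],"turn":[0,0,-0.2],"claw":1}
1 x {"linear":[-0.33,-0.15,0],"turn":[0,0,-0.1],"claw":1}
leg n=5 to [0.628 0.012 0.079]
1 x {"linear":[0,0,0.28],"turn":[0,0,0],"claw":1}
1 x {"linear":[0,0,0.56],"turn":[0,0,0],"claw":1}
1 x {"linear":[0,0,0.84],"turn":[0,0,0],"claw":1}
1 x {"linear":[0,0,0.56],"turn":[0,0,0],"claw":1}
1 x {"linear":[0,0,0.28],"turn":[0,0,0],"claw":1}
```

>>> move_arm(deltas=[{"linear": [-0.33, -0.15, 0], "turn": [0, 0, -0.1], "claw": 1}, {"linear": [-0.66, -0.29, 0.01], "turn": [0, 0, -0.2], "claw": 1}, {"linear": [-0.98, -0.43, 0.01], "turn": [0, 0, -0.3], "claw": 1}, {"linear": [-0.98, -0.43, 0.01], "turn": [0, 0, -0.3], "claw": 1}, {"linear": [-0.98, -0.43, 0.01], "turn": [0, 0, -0.3], "claw": 1}, {"linear": [-0.98, -0.43, 0.01], "turn": [0, 0, -0.3], "claw": 1}, {"linear": [-0.98, -0.43, 0.01], "turn": [0, 0, -0.3], "claw": 1}, {"linear": [-0.98, -0.43, 0.01], "turn": [0, 0, -0.3], "claw": 1}, {"linear": [-0.98, -0.43, 0.01], "turn": [0, 0, -0.3], "claw": 1}, {"linear": [-0.98, -0.43, 0.01], "turn": [0, 0, -0.3], "claw": 1}, {"linear": [-0.98, -0.43, 0.01], "turn": [0, 0, -0.3], "claw": 1}, {"linear": [-0.66, -0.29, 0.01], "turn": [0, 0, -0.2], "claw": 1}, {"linear": [-0.33, -0.15, 0], "turn": [0, 0, -0.1], "claw": 1}, {"linear": [0, 0, 0], "turn": [0, 0, 0], "claw": 1}, {"linear": [0, 0, 0], "turn": [0, 0, 0], "claw": 1}])

```text
time: 41.3
position: [0.6254, 0.0115, 0.152]
tool_rot: [-0.406, -3.111, 0.0]
ft_force: [-0.3, 0.5, -0.9]
grip_width: 0.294
```

>>> move_arm(deltas=[{"linear": [0, 0, 0.3], "turn": [0, 0, 0], "claw": 1}, {"linear": [0, 0, 0.6], "turn": [0, 0, 0], "claw": 1}, {"linear": [0, 0, 0.8], "turn": [0, 0, 0], "claw": 1}, {"linear": [0, 0, 0.5], "turn": [0, 0, 0], "claw": 1}, {"linear": [0, 0, 0.3], "turn": [0, 0, 0], "claw": 1}, {"linear": [0, 0, 0], "turn": [0, 0, 0], "claw": 1}, {"linear": [0, 0, 0], "turn": [0, 0, 0], "claw": 0.55}, {"linear": [0, 0, 0], "turn": [0, 0, 0], "claw": 0.55}, {"linear": [0, 0, 0], "turn": [0, 0, 0], "claw": 0.55}, {"linear": [0, 0, 0], "turn": [0, 0, 0], "claw": 0.55}, {"linear": [0, 0, -0.3], "turn": [0, 0, 0], "claw": 0.55}, {"linear": [0, 0, -0.7], "turn": [0, 0, 0], "claw": 0.55}, {"linear": [0, 0, -0.9], "turn": [0, 0, 0], "claw": 0.55}, {"linear": [0, 0, -0.6], "turn": [0, 0, 0], "claw": 0.3}, {"linear": [0, 0, -0.2], "turn": [0, 0, 0], "claw": 0.3}])

```text
time: 42.55
position: [0.6286, 0.011, 0.1641]
tool_rot: [0.405, 3.111, 0.004]
ft_force: [0.5, -0.1, -0.1]
grip_width: 0.53
```

Run:
```python
from h import *
s=ctrl.get_state();print(s['position'],s['joint_positions'].round(2),s['ft_force'],s['grip_width']*87)
t=snap('top');cv2.imwrite('pics/raw_t6.png',t);m=match(t,TPL(),.5);print(m)
p=atz('top',(204.95,244.0),.03);print(p)
plan([pose((p[0],p[1],.12),72)],claw=.3,ramp=2)
```

```text
[0.62862481 0.01095036 0.16414258] [-0.69  0.4   0.8   1.64 -0.3   1.22  1.49] [ 0.51548315 -0.07375017 -0.12667187] 46.07318864194893
[(0.99, 205, 244)]
[0.43818885 0.17336238 0.03      ]
leg n=10 to [0.438 0.173 0.12 ]
1 x {"linear":[0.32,0.14,0.06],"turn":[0,0,0.03],"claw":0.3}
1 x {"linear":[0.63,0.28,0.12],"turn":[0,0,0.07],"claw":0.3}
6 x {"linear":[0.95,0.43,0.18],"turn":[0.01,0.01,0.1],"claw":0.3}
1 x {"linear":[0.63,0.28,0.12],"turn":[0,0,0.07],"claw":0.3}
1 x {"linear":[0.32,0.14,0.06],"turn":[0,0,0.03],"claw":0.3}
```

>>> move_arm(deltas=[{"linear": [0.32, 0.14, 0.06], "turn": [0, 0, 0.03], "claw": 0.3}, {"linear": [0.63, 0.28, 0.12], "turn": [0, 0, 0.07], "claw": 0.3}, {"linear": [0.95, 0.43, 0.18], "turn": [0, 0, 0.1], "claw": 0.3}, {"linear": [0.95, 0.43, 0.18], "turn": [0, 0, 0.1], "claw": 0.3}, {"linear": [0.95, 0.43, 0.18], "turn": [0, 0, 0.1], "claw": 0.3}, {"linear": [0.95, 0.43, 0.18], "turn": [0, 0, 0.1], "claw": 0.3}, {"linear": [0.95, 0.43, 0.18], "turn": [0, 0, 0.1], "claw": 0.3}, {"linear": [0.95, 0.43, 0.18], "turn": [0, 0, 0.1], "claw": 0.3}, {"linear": [0.63, 0.28, 0.12], "turn": [0, 0, 0.07], "claw": 0.3}, {"linear": [0.32, 0.14, 0.06], "turn": [0, 0, 0.03], "claw": 0.3}, {"linear": [0, 0, 0], "turn": [0, 0, 0], "claw": 0.3}, {"linear": [0, 0, 0], "turn": [0, 0, 0], "claw": 0.3}])

```text
time: 43.6
position: [0.4348, 0.1739, 0.1159]
tool_rot: [-0.488, -3.1, 0.001]
ft_force: [1.3, -0.5, -0.6]
grip_width: 0.702
```

Run:
```python
from h import *
s=ctrl.get_state();print(s['position'],s['joint_positions'].round(2),s['ft_force'],s['grip_width']*87)
plan([pose((.4382,.1734,.034),72)],claw=.3,ramp=2)
```

```text
[0.43483733 0.17388635 0.11594265] [-1.14  0.04  0.72  2.06 -0.03  1.05  0.86] [ 1.33226777 -0.48359687 -0.60100549] 61.062239243412755
leg n=5 to [0.438 0.173 0.034]
1 x {"linear":[-0.01,0,0.3],"turn":[0,0,0],"claw":0.3}
1 x {"linear":[-0.03,0,0.61],"turn":[0,-0.01,0.01],"claw":0.3}
1 x {"linear":[-0.04,0.01,0.91],"turn":[0,-0.01,0.01],"claw":0.3}
1 x {"linear":[-0.03,0,0.61],"turn":[0,-0.01,0.01],"claw":0.3}
1 x {"linear":[-0.01,0,0.3],"turn":[0,0,0],"claw":0.3}
```

>>> move_arm(deltas=[{"linear": [-0.01, 0, 0.3], "turn": [0, 0, 0], "claw": 0.3}, {"linear": [-0.03, 0, 0.61], "turn": [0, 0, 0], "claw": 0.3}, {"linear": [-0.04, 0.01, 0.91], "turn": [0, 0, 0], "claw": 0.3}, {"linear": [-0.03, 0, 0.61], "turn": [0, 0, 0], "claw": 0.3}, {"linear": [-0.01, 0, 0.3], "turn": [0, 0, 0], "claw": 0.3}, {"linear": [0, 0, 0], "turn": [0, 0, 0], "claw": 0.3}, {"linear": [0, 0, 0], "turn": [0, 0, 0], "claw": 0.5}, {"linear": [0, 0, 0], "turn": [0, 0, 0], "claw": 0.65}, {"linear": [0, 0, 0], "turn": [0, 0, 0], "claw": 0.8}, {"linear": [0, 0, 0], "turn": [0, 0, 0], "claw": 1}, {"linear": [0, 0, 0], "turn": [0, 0, 0], "claw": 1}, {"linear": [0, 0, 0], "turn": [0, 0, 0], "claw": 1}, {"linear": [0, 0, 0], "turn": [0, 0, 0], "claw": 1}, {"linear": [0, 0, 0], "turn": [0, 0, 0], "claw": 1}, {"linear": [0, 0, 0], "turn": [0, 0, 0], "claw": 1}, {"linear": [0, 0, 0], "turn": [0, 0, 0], "claw": 1}, {"linear": [0, 0, 0], "turn": [0, 0, 0], "claw": 1}])

```text
time: 45.02
position: [0.4399, 0.1733, 0.0355]
tool_rot: [-0.492, -3.101, -0.002]
ft_force: [-1.4, 0.1, 5.1]
grip_width: 0.296
```

>>> move_arm(deltas=[{"linear": [0, 0, -0.4], "turn": [0, 0, 0], "claw": 1}, {"linear": [0, 0, -0.8], "turn": [0, 0, 0], "claw": 1}, {"linear": [0, 0, -1], "turn": [0, 0, 0], "claw": 1}, {"linear": [0, 0, -1], "turn": [0, 0, 0], "claw": 1}, {"linear": [0, 0, -0.6], "turn": [0, 0, 0], "claw": 1}, {"linear": [0, 0, -0.3], "turn": [0, 0, 0], "claw": 1}, {"linear": [0, 0, 0], "turn": [0, 0, 0], "claw": 1}])

```text
time: 45.6
position: [0.4408, 0.1735, 0.1595]
tool_rot: [0.492, 3.102, 0.006]
ft_force: [-0.3, 0.5, -0.5]
grip_width: 0.295
```

Run:
```python
from h import *
s=ctrl.get_state();print(s['position'],s['joint_positions'].round(2),s['ft_force'],s['grip_width']*87)
plan([pose((.668,.010,.155),87)],claw=1,ramp=2)
```

```text
[0.44075783 0.17346245 0.15951425] [-1.16 -0.02  0.73  2.01  0.01  1.14  0.83] [-0.27870111  0.48472558 -0.54054214] 25.67763911736064
leg n=11 to [0.668 0.01  0.155]
1 x {"linear":[-0.31,-0.15,0.01],"turn":[0,0,-0.14],"claw":1}
1 x {"linear":[-0.63,-0.29,0.01],"turn":[0,0,-0.28],"claw":1}
7 x {"linear":[-0.95,-0.43,0.02],"turn":[0.01,0,-0.42],"claw":1}
1 x {"linear":[-0.63,-0.29,0.01],"turn":[0,0,-0.28],"claw":1}
1 x {"linear":[-0.31,-0.15,0.01],"turn":[0,0,-0.14],"claw":1}
```

>>> move_arm(deltas=[{"linear": [-0.31, -0.15, 0.01], "turn": [0, 0, -0.14], "claw": 1}, {"linear": [-0.63, -0.29, 0.01], "turn": [0, 0, -0.28], "claw": 1}, {"linear": [-0.95, -0.43, 0.02], "turn": [0, 0, -0.42], "claw": 1}, {"linear": [-0.95, -0.43, 0.02], "turn": [0, 0, -0.42], "claw": 1}, {"linear": [-0.95, -0.43, 0.02], "turn": [0, 0, -0.42], "claw": 1}, {"linear": [-0.95, -0.43, 0.02], "turn": [0, 0, -0.42], "claw": 1}, {"linear": [-0.95, -0.43, 0.02], "turn": [0, 0, -0.42], "claw": 1}, {"linear": [-0.95, -0.43, 0.02], "turn": [0, 0, -0.42], "claw": 1}, {"linear": [-0.95, -0.43, 0.02], "turn": [0, 0, -0.42], "claw": 1}, {"linear": [-0.63, -0.29, 0.01], "turn": [0, 0, -0.28], "claw": 1}, {"linear": [-0.31, -0.15, 0.01], "turn": [0, 0, -0.14], "claw": 1}, {"linear": [0, 0, 0], "turn": [0, 0, 0], "claw": 1}, {"linear": [0, 0, 0], "turn": [0, 0, 0], "claw": 1}])

```text
time: 46.68
position: [0.6663, 0.009, 0.1503]
tool_rot: [-0.081, -3.136, -0.001]
ft_force: [-0.6, -0.8, -1.1]
grip_width: 0.293
```

>>> move_arm(deltas=[{"linear": [0, 0, 0.3], "turn": [0, 0, 0], "claw": 1}, {"linear": [0, 0, 0.6], "turn": [0, 0, 0], "claw": 1}, {"linear": [0, 0, 0.8], "turn": [0, 0, 0], "claw": 1}, {"linear": [0, 0, 0.5], "turn": [0, 0, 0], "claw": 1}, {"linear": [0, 0, 0.3], "turn": [0, 0, 0], "claw": 1}, {"linear": [0, 0, 0], "turn": [0, 0, 0], "claw": 1}, {"linear": [0, 0, 0], "turn": [0, 0, 0], "claw": 0.55}, {"linear": [0, 0, 0], "turn": [0, 0, 0], "claw": 0.55}, {"linear": [0, 0, 0], "turn": [0, 0, 0], "claw": 0.55}, {"linear": [0, 0, 0], "turn": [0, 0, 0], "claw": 0.55}, {"linear": [0, 0, -0.3], "turn": [0, 0, 0], "claw": 0.55}, {"linear": [0, 0, -0.7], "turn": [0, 0, 0], "claw": 0.55}, {"linear": [0, 0, -0.9], "turn": [0, 0, 0], "claw": 0.55}, {"linear": [0, 0, -0.6], "turn": [0, 0, 0], "claw": 0.8}, {"linear": [0, 0, -0.2], "turn": [0, 0, 0], "claw": 1}])

```text
time: 47.93
position: [0.6696, 0.0085, 0.1629]
tool_rot: [0.08, 3.136, 0.003]
ft_force: [0.3, -0.6, 0.4]
grip_width: 0.368
```

Run:
```python
from h import *
s=ctrl.get_state();print(s['position'],s['joint_positions'].round(2),s['ft_force'],s['grip_width']*87)
# bay/gate geometry
h=atz('top',(369.5,229.5),.067);e=atz('top',(436.5,289),.067);d=(e-h)[:2];print(h,e,np.linalg.norm(d),'gate dir deg',np.degrees(np.arctan2(d[1],d[0])))
plan([pose((.50,-.03,.2),54)],claw=1,ramp=2)
```

```text
[0.6696205  0.00851213 0.16287537] [-0.64  0.5   0.8   1.53 -0.37  1.26  1.73] [ 0.30318572 -0.55614597  0.44343757] 32.04744537333088
[ 0.46413448 -0.24754055  0.067     ] [ 0.31521259 -0.40028175  0.067     ] 0.21332510826894271 gate dir deg -134.2746254381616
leg n=11 to [ 0.5  -0.03  0.2 ]
1 x {"linear":[0.19,-0.11,-0.05],"turn":[0,0,0.31],"claw":1}
1 x {"linear":[0.37,-0.22,-0.09],"turn":[0,0,0.61],"claw":1}
7 x {"linear":[0.56,-0.33,-0.14],"turn":[0.01,0.01,0.92],"claw":1}
1 x {"linear":[0.37,-0.22,-0.09],"turn":[0,0,0.61],"claw":1}
1 x {"linear":[0.19,-0.11,-0.05],"turn":[0,0,0.31],"claw":1}
```

Run:
```python
from h import *
def D(a): return np.array([np.cos(np.radians(a)),np.sin(np.radians(a))])
T=cur();A=T.copy();A[:3,3]=(.46,-.10,.2)
h=np.array([.464,-.2475])
s=h+.18*D(-134)+D(136)*.054;print(s)
plan([A,pose((.44,-.22,.2),20),pose((*s,.15),-44),pose((*s,.067),-44)],claw=1,ramp=2)
```

```text
[ 0.30011714 -0.33946961]
leg n=9 to [ 0.46 -0.1   0.2 ]
1 x {"linear":[0.32,-0.19,-0.06],"turn":[0,0,0],"claw":1}
1 x {"linear":[0.65,-0.38,-0.12],"turn":[0,0,0],"claw":1}
5 x {"linear":[0.97,-0.57,-0.18],"turn":[0,0,0],"claw":1}
1 x {"linear":[0.65,-0.38,-0.12],"turn":[0,0,0],"claw":1}
1 x {"linear":[0.32,-0.19,-0.06],"turn":[0,0,0],"claw":1}
leg n=19 to [ 0.44 -0.22  0.2 ]
1 x {"linear":[-0.04,-0.08,0],"turn":[0,0,0.33],"claw":1}
1 x {"linear":[-0.07,-0.15,0],"turn":[0,0,0.66],"claw":1}
15 x {"linear":[-0.11,-0.23,0],"turn":[0,0,0.99],"claw":1}
1 x {"linear":[-0.07,-0.15,0],"turn":[0,0,0.66],"claw":1}
1 x {"linear":[-0.04,-0.08,0],"turn":[0,0,0.33],"claw":1}
leg n=18 to [ 0.3   -0.339  0.15 ]
1 x {"linear":[-0.11,-0.08,0.03],"turn":[0,0,0.33],"claw":1}
1 x {"linear":[-0.21,-0.17,0.07],"turn":[0,0,0.67],"claw":1}
14 x {"linear":[-0.31,-0.26,0.1],"turn":[0,0,1],"claw":1}
1 x {"linear":[-0.21,-0.17,0.07],"turn":[0,0,0.67],"claw":1}
1 x {"linear":[-0.11,-0.08,0.03],"turn":[0,0,0.33],"claw":1}
leg n=5 to [ 0.3   -0.339  0.067]
1 x {"linear":[0,0,0.31],"turn":[0,0,0],"claw":1}
1 x {"linear":[0,0,0.61],"turn":[0,0,0],"claw":1}
1 x {"linear":[0,0,0.92],"turn":[0,0,0],"claw":1}
1 x {"linear":[0,0,0.61],"turn":[0,0,0],"claw":1}
1 x {"linear":[0,0,0.31],"turn":[0,0,0],"claw":1}
```

>>> move_arm(deltas=[{"linear": [0.32, -0.19, -0.06], "turn": [0, 0, 0], "claw": 1}, {"linear": [0.65, -0.38, -0.12], "turn": [0, 0, 0], "claw": 1}, {"linear": [0.97, -0.57, -0.18], "turn": [0, 0, 0], "claw": 1}, {"linear": [0.97, -0.57, -0.18], "turn": [0, 0, 0], "claw": 1}, {"linear": [0.97, -0.57, -0.18], "turn": [0, 0, 0], "claw": 1}, {"linear": [0.97, -0.57, -0.18], "turn": [0, 0, 0], "claw": 1}, {"linear": [0.97, -0.57, -0.18], "turn": [0, 0, 0], "claw": 1}, {"linear": [0.65, -0.38, -0.12], "turn": [0, 0, 0], "claw": 1}, {"linear": [0.32, -0.19, -0.06], "turn": [0, 0, 0], "claw": 1}])

```text
time: 48.68
position: [0.4554, -0.102, 0.1961]
tool_rot: [-0.083, -3.138, -0.006]
ft_force: [1.6, -1.0, -0.2]
grip_width: 0.005
```

>>> move_arm(deltas=[{"linear": [-0.04, -0.08, 0], "turn": [0, 0, 0.33], "claw": 1}, {"linear": [-0.07, -0.15, 0], "turn": [0, 0, 0.66], "claw": 1}, {"linear": [-0.11, -0.23, 0], "turn": [0, 0, 0.99], "claw": 1}, {"linear": [-0.11, -0.23, 0], "turn": [0, 0, 0.99], "claw": 1}, {"linear": [-0.11, -0.23, 0], "turn": [0, 0, 0.99], "claw": 1}, {"linear": [-0.11, -0.23, 0], "turn": [0, 0, 0.99], "claw": 1}, {"linear": [-0.11, -0.23, 0], "turn": [0, 0, 0.99], "claw": 1}, {"linear": [-0.11, -0.23, 0], "turn": [0, 0, 0.99], "claw": 1}, {"linear": [-0.11, -0.23, 0], "turn": [0, 0, 0.99], "claw": 1}, {"linear": [-0.11, -0.23, 0], "turn": [0, 0, 0.99], "claw": 1}, {"linear": [-0.11, -0.23, 0], "turn": [0, 0, 0.99], "claw": 1}, {"linear": [-0.11, -0.23, 0], "turn": [0, 0, 0.99], "claw": 1}, {"linear": [-0.11, -0.23, 0], "turn": [0, 0, 0.99], "claw": 1}, {"linear": [-0.11, -0.23, 0], "turn": [0, 0, 0.99], "claw": 1}, {"linear": [-0.11, -0.23, 0], "turn": [0, 0, 0.99], "claw": 1}, {"linear": [-0.11, -0.23, 0], "turn": [0, 0, 0.99], "claw": 1}, {"linear": [-0.11, -0.23, 0], "turn": [0, 0, 0.99], "claw": 1}, {"linear": [-0.07, -0.15, 0], "turn": [0, 0, 0.66], "claw": 1}, {"linear": [-0.04, -0.08, 0], "turn": [0, 0, 0.33], "claw": 1}])

```text
time: 50.27
position: [0.4389, -0.2219, 0.196]
tool_rot: [-1.81, -2.566, 0.001]
ft_force: [0.3, -0.1, -0.2]
grip_width: 0.005
```

Run:
```python
from h import *
s=ctrl.get_state();print(s['position'],s['joint_positions'].round(2),s['ft_force'],s['grip_width']*87)
t=snap('top');cv2.imwrite('pics/raw_t7.png',t);sd=snap('side');cv2.imwrite('pics/raw_s7.png',sd);print(match(t,TPL(),.5))
a=cv2.resize(t[100:300,230:470],(480,400),interpolation=2);b=cv2.resize(sd[140:270,190:294],(320,400),interpolation=2)
cv2.imwrite('pics/m1.png',np.hstack([a,b]))
plan([pose((.300,-.3395,.15),-44)],claw=1,ramp=2)
```

```text
[ 0.43887904 -0.22190846  0.19597752] [-0.64 -0.02  1.06  1.93  0.02  1.23  0.76] [ 0.34563232 -0.12232518 -0.22113928] 0.4513374847769552
[(0.5, 223, 245)]
leg n=18 to [ 0.3  -0.34  0.15]
1 x {"linear":[-0.1,-0.08,0.03],"turn":[0,0,0.33],"claw":1}
1 x {"linear":[-0.21,-0.17,0.06],"turn":[0,0,0.66],"claw":1}
14 x {"linear":[-0.31,-0.25,0.1],"turn":[0,0,1],"claw":1}
1 x {"linear":[-0.21,-0.17,0.06],"turn":[0,0,0.66],"claw":1}
1 x {"linear":[-0.1,-0.08,0.03],"turn":[0,0,0.33],"claw":1}
```

View pics/m1.png

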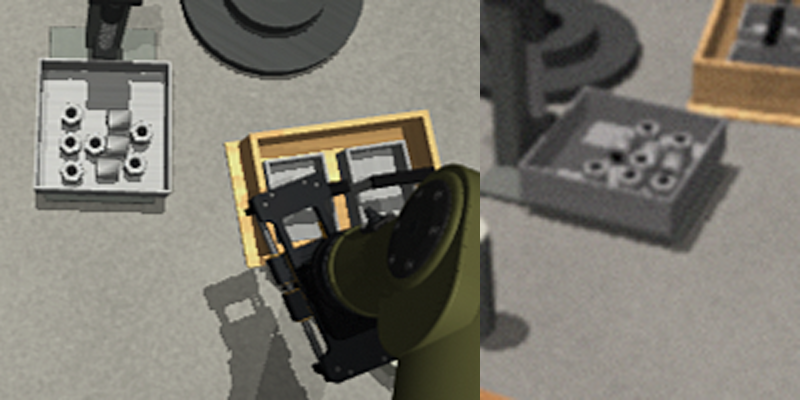

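>>> move_arm(deltas=[{"linear": [-0.1, -0.08, 0.03], "turn": [0, 0, 0.33], "claw": 1}, {"linear": [-0.21, -0.17, 0.06], "turn": [0, 0, 0.66], "claw": 1}, {"linear": [-0.31, -0.25, 0.1], "turn": [0, 0, 1], "claw": 1}, {"linear": [-0.31, -0.25, 0.1], "turn": [0, 0, 1], "claw": 1}, {"linear": [-0.31, -0.25, 0.1], "turn": [0, 0, 1], "claw": 1}, {"linear": [-0.31, -0.25, 0.1], "turn": [0, 0, 1], "claw": 1}])

```text
time: 50.87
position: [0.4111, -0.2752, 0.1811]
tool_rot: [-2.23, -2.211, 0.001]
ft_force: [-0.1, 0.4, -0.0]
grip_width: 0.006
```

Run:
```python
from h import *
s=ctrl.get_state();print(s['position'],s['joint_positions'].round(3),s['qd'].round(2),s['ft_force'])
```

```text
[ 0.41110694 -0.27516481  0.1811028 ] [-0.566  0.021  1.131  1.94  -0.02   1.194  0.563] [ 0.18  0.04  0.13  0.06 -0.04 -0.07 -0.5 ] [-0.06211899  0.43958608 -0.00838846]
```

Run:
```python
from h import *
def D(a): return np.array([np.cos(np.radians(a)),np.sin(np.radians(a))])
h=np.array([.464,-.2475])
P=lambda a,off: pose((*(h+.10*D(a)+D(a-90)*off),.067),a+90)
S=P(-134,.052);U=S.copy();U[2,3]=.12;print(S[:3,3])
plan([U,S],claw=1,ramp=2)
print('PUSH');plan([P(-134,.025),P(-90,.021),P(-83,.018)],T=S,claw=1,ramp=1,vmax=.7)
```

```text
[ 0.35712849 -0.28331174  0.067     ]
leg n=13 to [ 0.357 -0.283  0.12 ]
1 x {"linear":[-0.03,-0.05,0.06],"turn":[0,0,0.33],"claw":1}
1 x {"linear":[-0.06,-0.1,0.12],"turn":[0,0,0.66],"claw":1}
9 x {"linear":[-0.08,-0.15,0.19],"turn":[0,0,0.99],"claw":1}
1 x {"linear":[-0.06,-0.1,0.12],"turn":[0,0,0.66],"claw":1}
1 x {"linear":[-0.03,-0.05,0.06],"turn":[0,0,0.33],"claw":1}
leg n=4 to [ 0.357 -0.283  0.067]
1 x {"linear":[0,0,0.29],"turn":[0,0,0],"claw":1}
2 x {"linear":[0,0,0.59],"turn":[0,0,0],"claw":1}
1 x {"linear":[0,0,0.29],"turn":[0,0,0],"claw":1}
PUSH
leg n=3 to [ 0.377 -0.302  0.067]
1 x {"linear":[0,0.22,0],"turn":[0,0,0],"claw":1}
1 x {"linear":[0,0.45,0],"turn":[0,0,0],"claw":1}
1 x {"linear":[0,0.22,0],"turn":[0,0,0],"claw":1}
leg n=17 to [ 0.443 -0.348  0.067]
1 x {"linear":[-0.02,0.08,0],"turn":[0,0,-0.34],"claw":1}
15 x {"linear":[-0.03,0.17,0],"turn":[0,0,-0.69],"claw":1}
1 x {"linear":[-0.02,0.08,0],"turn":[0,0,-0.34],"claw":1}
leg n=4 to [ 0.458 -0.349  0.067]
1 x {"linear":[-0.01,0.08,0],"turn":[0,0,-0.29],"claw":1}
2 x {"linear":[-0.02,0.17,0],"turn":[0,0,-0.58],"claw":1}
1 x {"linear":[-0.01,0.08,0],"turn":[0,0,-0.29],"claw":1}
```

>>> move_arm(deltas=[{"linear": [-0.03, -0.05, 0.06], "turn": [0, 0, 0.33], "claw": 1}, {"linear": [-0.06, -0.1, 0.12], "turn": [0, 0, 0.66], "claw": 1}, {"linear": [-0.08, -0.15, 0.19], "turn": [0, 0, 0.99], "claw": 1}, {"linear": [-0.08, -0.15, 0.19], "turn": [0, 0, 0.99], "claw": 1}, {"linear": [-0.08, -0.15, 0.19], "turn": [0, 0, 0.99], "claw": 1}, {"linear": [-0.08, -0.15, 0.19], "turn": [0, 0, 0.99], "claw": 1}, {"linear": [-0.08, -0.15, 0.19], "turn": [0, 0, 0.99], "claw": 1}, {"linear": [-0.08, -0.15, 0.19], "turn": [0, 0, 0.99], "claw": 1}, {"linear": [-0.08, -0.15, 0.19], "turn": [0, 0, 0.99], "claw": 1}, {"linear": [-0.08, -0.15, 0.19], "turn": [0, 0, 0.99], "claw": 1}, {"linear": [-0.08, -0.15, 0.19], "turn": [0, 0, 0.99], "claw": 1}, {"linear": [-0.06, -0.1, 0.12], "turn": [0, 0, 0.66], "claw": 1}, {"linear": [-0.03, -0.05, 0.06], "turn": [0, 0, 0.33], "claw": 1}, {"linear": [0, 0, 0], "turn": [0, 0, 0], "claw": 1}])

```text
time: 52.03
position: [0.3566, -0.2819, 0.119]
tool_rot: [-2.887, -1.233, 0.002]
ft_force: [-0.1, -0.8, -0.0]
grip_width: 0.006
```

Run:
```python
from h import *
s=ctrl.get_state();print(s['position'],s['joint_positions'].round(3),s['ft_force'])
plan([pose((.357,-.283,.067),-44)],claw=1,ramp=2)
```

```text
[ 0.356576   -0.28185535  0.11897237] [-0.527 -0.036  1.143  2.097  0.037  1.062 -0.166] [-0.09721814 -0.7541934  -0.00307814]
leg n=4 to [ 0.357 -0.283  0.067]
1 x {"linear":[0,0.01,0.29],"turn":[-0.01,0,0.01],"claw":1}
2 x {"linear":[-0.01,0.01,0.58],"turn":[-0.01,0,0.02],"claw":1}
1 x {"linear":[0,0.01,0.29],"turn":[-0.01,0,0.01],"claw":1}
```

>>> move_arm(deltas=[{"linear": [0, 0.01, 0.3], "turn": [0, 0, 0], "claw": 1}, {"linear": [0, 0.01, 0.6], "turn": [0, 0, 0], "claw": 1}, {"linear": [0, 0.01, 0.6], "turn": [0, 0, 0], "claw": 1}, {"linear": [0, 0.01, 0.3], "turn": [0, 0, 0], "claw": 1}, {"linear": [0, 0, 0], "turn": [0, 0, 0], "claw": 1}, {"linear": [0, 0.22, 0], "turn": [0, 0, 0], "claw": 1}, {"linear": [0, 0.45, 0], "turn": [0, 0, 0], "claw": 1}, {"linear": [0, 0.22, 0], "turn": [0, 0, 0], "claw": 1}, {"linear": [-0.02, 0.08, 0], "turn": [0, 0, -0.34], "claw": 1}, {"linear": [-0.03, 0.17, 0], "turn": [0, 0, -0.69], "claw": 1}, {"linear": [-0.03, 0.17, 0], "turn": [0, 0, -0.69], "claw": 1}, {"linear": [-0.03, 0.17, 0], "turn": [0, 0, -0.69], "claw": 1}])

```text
time: 53.03
position: [0.3888, -0.3157, 0.0659]
tool_rot: [-2.772, -1.476, 0.001]
ft_force: [-0.9, 0.1, 0.5]
grip_width: 0.009
```

Run:
```python
from h import *
s=ctrl.get_state();print(s['position'],s['joint_positions'].round(3),s['ft_force'])
```

```text
[ 0.38883487 -0.31573333  0.06590782] [-0.294  0.286  1.037  2.04  -0.298  0.976  0.303] [-0.91745755  0.12977433  0.45500378]
```

>>> move_arm(deltas=[{"linear": [-0.03, 0.17, 0], "turn": [0, 0, -0.69], "claw": 1}, {"linear": [-0.03, 0.17, 0], "turn": [0, 0, -0.69], "claw": 1}, {"linear": [-0.03, 0.17, 0], "turn": [0, 0, -0.69], "claw": 1}, {"linear": [-0.03, 0.17, 0], "turn": [0, 0, -0.69], "claw": 1}, {"linear": [-0.03, 0.17, 0], "turn": [0, 0, -0.69], "claw": 1}, {"linear": [-0.03, 0.17, 0], "turn": [0, 0, -0.69], "claw": 1}, {"linear": [-0.03, 0.17, 0], "turn": [0, 0, -0.69], "claw": 1}, {"linear": [-0.03, 0.17, 0], "turn": [0, 0, -0.69], "claw": 1}, {"linear": [-0.03, 0.17, 0], "turn": [0, 0, -0.69], "claw": 1}, {"linear": [-0.03, 0.17, 0], "turn": [0, 0, -0.69], "claw": 1}, {"linear": [-0.03, 0.17, 0], "turn": [0, 0, -0.69], "claw": 1}, {"linear": [-0.02, 0.08, 0], "turn": [0, 0, -0.34], "claw": 1}, {"linear": [0, 0, 0], "turn": [0, 0, 0], "claw": 1}])

```text
time: 54.12
position: [0.4402, -0.3449, 0.0658]
tool_rot: [-2.266, -2.176, 0.0]
ft_force: [-0.2, -0.6, 0.4]
grip_width: 0.005
```

Run:
```python
from h import *
s=ctrl.get_state();print(s['position'],s['joint_positions'].round(3),s['ft_force'])
T=cur();print('yaw',np.degrees(np.arctan2(T[1,1],T[0,1])))
t=snap('top');cv2.imwrite('pics/raw_t8.png',t)
crop(t,330,140,150,150,4,'pics/n1.png')
```

```text
[ 0.44018144 -0.34485158  0.0657893 ] [-0.104  0.386  0.853  1.899 -0.342  1.009  0.858] [-0.21899011 -0.62921994  0.405665  ]
yaw -2.3214455841633193
```

View pics/n1.png

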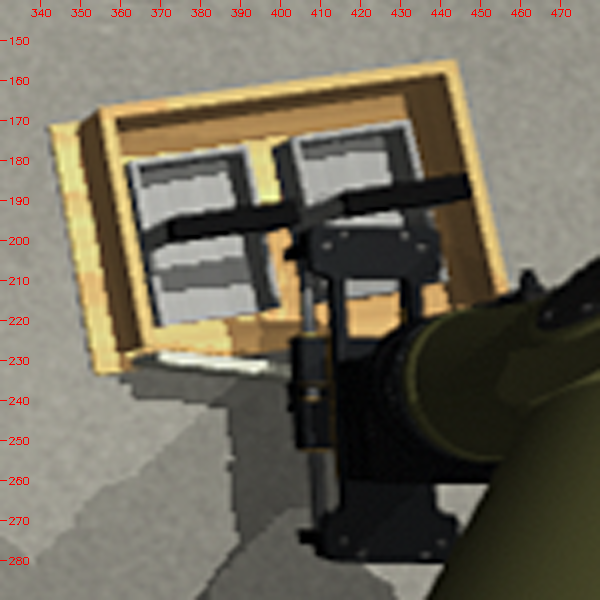

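>>> move_arm(deltas=[{"linear": [-0.01, 0.08, 0], "turn": [0, 0, -0.29], "claw": 1}, {"linear": [-0.02, 0.17, 0], "turn": [0, 0, -0.58], "claw": 1}, {"linear": [-0.02, 0.17, 0], "turn": [0, 0, -0.58], "claw": 1}, {"linear": [-0.02, 0.15, 0], "turn": [0, 0, -0.5], "claw": 1}, {"linear": [0, 0, 0], "turn": [0, 0, 0], "claw": 1}])

```text
time: 54.58
position: [0.4572, -0.3464, 0.0653]
tool_rot: [-2.111, -2.325, 0.0]
ft_force: [-0.0, -0.2, -0.7]
grip_width: 0.007
```

>>> move_arm(deltas=[{"linear": [0, 0.05, 0], "turn": [0, 0, -0.2], "claw": 1}, {"linear": [0, 0.05, 0], "turn": [0, 0, 0], "claw": 1}, {"linear": [0, 0, 0], "turn": [0, 0, 0], "claw": 1}])

```text
time: 54.83
position: [0.4593, -0.3462, 0.0652]
tool_rot: [-2.097, -2.337, 0.0]
ft_force: [-0.6, -0.7, 0.9]
grip_width: 0.007
```

Keep advancing in small steps, watching the force.

>>> move_arm(deltas=[{"linear": [0, 0.08, 0], "turn": [0, 0, 0], "claw": 1}, {"linear": [0, 0.08, 0], "turn": [0, 0, 0], "claw": 1}, {"linear": [0, 0, 0], "turn": [0, 0, 0], "claw": 1}])

```text
time: 55.08
position: [0.4604, -0.3462, 0.0649]
tool_rot: [-2.095, -2.331, 0.005]
ft_force: [-9.6, 1.0, 7.1]
grip_width: 0.008
```

>>> move_arm(deltas=[{"linear": [0, 0.07, 0], "turn": [0, 0, 0], "claw": 1}, {"linear": [0, 0.07, 0], "turn": [0, 0, 0], "claw": 1}, {"linear": [0, 0, 0], "turn": [0, 0, 0], "claw": 1}])

```text
time: 55.33
position: [0.4634, -0.3461, 0.0649]
tool_rot: [-2.095, -2.329, 0.006]
ft_force: [-10.3, 1.0, 7.2]
grip_width: 0.004
```

>>> move_arm(deltas=[{"linear": [0, 0.07, -0.02], "turn": [0, 0, 0], "claw": 1}, {"linear": [0, 0.07, 0], "turn": [0, 0, 0], "claw": 1}, {"linear": [0, 0, 0], "turn": [0, 0, 0], "claw": 1}])

```text
time: 55.58
position: [0.466, -0.3459, 0.0649]
tool_rot: [-2.094, -2.327, 0.009]
ft_force: [-13.6, -1.0, 8.4]
grip_width: 0.001
```

Run:
```python
from h import *
s=ctrl.get_state();print(s['position'],s['joint_positions'].round(3),s['ft_force'])
t=snap('top');cv2.imwrite('pics/raw_t9.png',t)
# gate top edge visible part: brightest white pixels in the strip, line fit -> angle vs bay
g=cv2.cvtColor(t,cv2.COLOR_BGR2HSV)[205:245,360:405]
ys,xs=np.where((g[...,2]>185)&(g[...,1]<40)); 
P=np.array([atz('top',(x+360,y+205),.067)[:2] for x,y in zip(xs,ys)]);print(len(P))
if len(P)>10:
    vx,vy,a,b=cv2.fitLine(P.astype('f4'),cv2.DIST_HUBER,0,.01,.01).ravel(); print('gate dir',np.degrees(np.arctan2(vy,vx))%180-180,P.min(0),P.max(0))
```

```text
[ 0.4660028  -0.34594641  0.0649196 ] [-0.071  0.431  0.803  1.836 -0.351  1.036  0.978] [-13.63306206  -0.9669354    8.37203519]
89
gate dir -152.5276 [ 0.46518548 -0.30736885] [ 0.52628231 -0.24889371]
```

>>> move_arm(deltas=[{"linear": [0, 0.07, -0.02], "turn": [0, 0, 0], "claw": 1}, {"linear": [0, 0.07, -0.02], "turn": [0, 0, 0], "claw": 1}, {"linear": [0, 0, 0], "turn": [0, 0, 0], "claw": 1}])

```text
time: 55.88
position: [0.4662, -0.3459, 0.065]
tool_rot: [-2.092, -2.321, 0.015]
ft_force: [-20.5, -0.4, 7.3]
grip_width: 0.009
```

>>> move_arm(deltas=[{"linear": [0, 0.06, 0], "turn": [0, 0, 0], "claw": 1}, {"linear": [0, 0, 0], "turn": [0, 0, 0], "claw": 1}])

```text
time: 56.05
position: [0.4663, -0.3459, 0.065]
tool_rot: [-2.091, -2.318, 0.016]
ft_force: [-24.4, 0.7, 10.6]
grip_width: 0.005
```

>>> move_arm(deltas=[{"linear": [0, -0.3, 0], "turn": [0, 0, 0], "claw": 1}, {"linear": [0, -0.6, 0], "turn": [0, 0, 0], "claw": 1}, {"linear": [0, -0.6, -0.3], "turn": [0, 0, 0], "claw": 1}, {"linear": [0, -0.3, -0.7], "turn": [0, 0, 0], "claw": 1}, {"linear": [0, 0, -1], "turn": [0, 0, 0], "claw": 1}, {"linear": [0.4, 0, -1], "turn": [0, 0, 0], "claw": 1}, {"linear": [0.8, 0.1, -0.7], "turn": [0, 0, 0], "claw": 1}, {"linear": [1, 0.3, -0.3], "turn": [0, 0, 0], "claw": 1}, {"linear": [1, 0.3, 0], "turn": [0, 0, 0], "claw": 1}, {"linear": [1, 0.3, 0], "turn": [0, 0, 0], "claw": 1}, {"linear": [1, 0.3, 0], "turn": [0, 0, 0], "claw": 1}, {"linear": [1, 0.3, 0], "turn": [0, 0, 0], "claw": 1}, {"linear": [1, 0.2, 0], "turn": [0, 0, 0], "claw": 1}, {"linear": [1, 0.1, 0], "turn": [0, 0, 0], "claw": 1}, {"linear": [1, 0, 0], "turn": [0, 0, 0], "claw": 1}, {"linear": [1, 0, 0], "turn": [0, 0, 0], "claw": 1}, {"linear": [1, 0, 0], "turn": [0, 0, 0], "claw": 1}, {"linear": [0.6, 0, 0], "turn": [0, 0, 0], "claw": 1}, {"linear": [0.3, 0, 0], "turn": [0, 0, 0], "claw": 1}, {"linear": [0, 0, 0], "turn": [0, 0, 0], "claw": 1}])

```text
time: 57.72
position: [0.4421, 0.019, 0.1873]
tool_rot: [-2.092, -2.341, -0.0]
ft_force: [-0.8, -0.5, 0.3]
grip_width: 0.008
```

Run:
```python
from h import *
s=ctrl.get_state();print(s['position'],s['joint_positions'].round(3),s['ft_force'])
t=snap('top');cv2.imwrite('pics/raw_t10.png',t);sd=snap('side');cv2.imwrite('pics/raw_s10.png',sd)
a=cv2.resize(t[120:270,335:475],(467,500),interpolation=2);b=cv2.resize(t[115:215,235:335],(333,333),interpolation=2)
c=cv2.resize(sd[125:225,180:350],(333,167),interpolation=2)
cv2.imwrite('pics/o1.png',np.hstack([a,np.vstack([b,c])]))
```

```text
[0.44205403 0.01895974 0.18727852] [-0.635 -0.115  0.505  2.03   0.057  1.214 -0.041] [-0.7622793  -0.47286597  0.26699916]
```

View pics/o1.png

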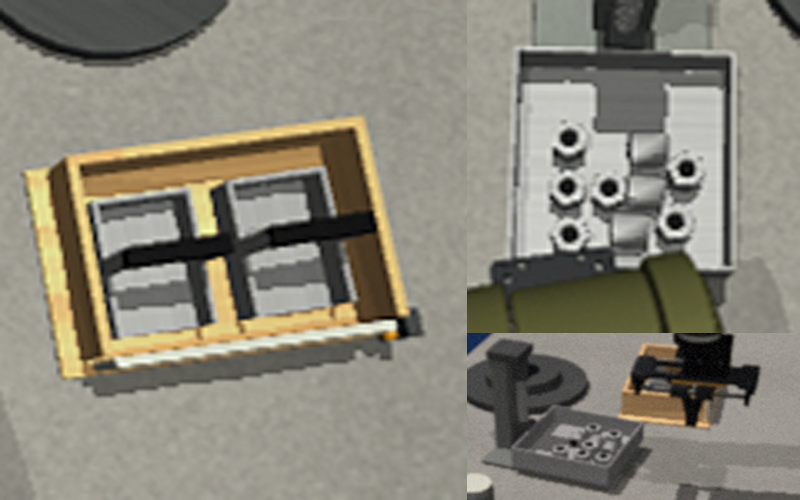

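>>> move_arm(deltas=[{"linear": [0.3, -0.1, -0.3], "turn": [0, 0, 0], "claw": 1}, {"linear": [0.3, -0.1, -0.3], "turn": [0, 0, 0], "claw": 1}, {"linear": [0, 0, 0], "turn": [0, 0, 0], "claw": 1}, {"linear": [0, 0, 0], "turn": [0, 0, 0], "claw": 1}, {"linear": [0, 0, 0], "turn": [0, 0, 0], "claw": 1}, {"linear": [0, 0, 0], "turn": [0, 0, 0], "claw": 1}])

```text
time: 58.32
position: [0.4343, 0.0329, 0.2048]
tool_rot: [-2.098, -2.335, 0.002]
ft_force: [-1.1, 0.2, -0.2]
grip_width: 0.002
```

Run:
```python
from h import *
t=snap('top')
def ang(a,b,z):
    p,q=atz('top',a,z),atz('top',b,z); d=(q-p)[:2]; return np.arctan2(d[1],d[0])
g=ang((366.5,229.5),(453.4,218),.067); b=ang((354.5,168),(444.4,156),.065); print('gate-bay angle rad',g-b)
print('change since last pic in gate strip',cv2.absdiff(t[205:240,355:460],cv2.imread('pics/raw_t10.png')[205:240,355:460]).mean())
t0=cv2.imread('pics/raw_top0.png')
for n,(y0,y1,x0,x1) in dict(spray=(118,160,158,198),carton=(150,200,60,130)).items():
    d=cv2.absdiff(cv2.cvtColor(t,6)[y0:y1,x0:x1],cv2.cvtColor(t0,6)[y0:y1,x0:x1]); print(n,d.mean(),(d>40).mean())
print(ctrl.close_job())
```

```text
gate-bay angle rad -0.003315983645793663
change since last pic in gate strip 0.6802721088435374
spray 8.151190476190477 0.0
carton 8.023714285714286 0.0
the job is handed in; nothing more can be done
None
```

I tipped both trays into the pan and added the three loose nuts. One of those had been knocked aside during the run; I found it again and picked it up. Both empty trays went upright into the bay, and I pushed the gate until it met a hard stop at about 24 N. The job was handed in at about 58 s.

- **Nuts:** the last pictures show nine nuts lying in the pan, and a search found none left on the bench. Nine nuts weigh about 7.9 N, against the 6.1 N needed to reach the stop. I did not measure how far the pan sank.
- **Trays:** both stand upright side by side in the bay.
- **Gate:** it lies within about 0.003 rad of the line of the bay's back wall. It stayed put after I let go, with no visible change between the last two pictures. My earlier automatic angle fit, done mid-push, picked up the wrong pixels and I discarded it. The final angle comes from points I read off the picture by eye.
- **Spray can and carton:** both look unmoved compared with the first picture.
- **Robot:** it stands clear of everything.

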